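# Load the meter into the test jig and close its drop lid

## Robot

A 6-joint arm with a two-finger parallel gripper is mounted at the origin on the work surface. World frame = base frame: x ahead of the robot, y to its left, z up, the work surface at z = 0. Lengths are in mm, angles in rad, forces in N, time in s.
With the tool pointing down it reaches from about 300 to 775 mm from the base axis. Payload 14.6 kg.
Tool frame: the origin (TCP) lies at the very end of the fingers, on their centre line; the grasp point (between the pads) lies manip.grasp_offset behind it (manip.grasp_offset is the distance from the TCP to the grasp point, in mm); z points along the fingers, y is the direction in which the jaws open and shut (so a half turn about z gives the same grasp; the last joint's range is limited). The gripper opens to 94 mm and grips with 3 to 60 N. Pads are 16 mm wide; open, the fingers measure 119 mm over their backs; the gripper's body (75 mm by 177 mm) begins 78 mm behind the grasp point.
Start: joints at [-1.374, 0.3, 1.521, -0, 1.321, -0.067], TCP at [143.406, -530.965, 205.446] pointing down, gripper open.
Joint ranges: [-3.03, 3.03], [-0.79, 2.21], [0.23, 2.52], [-1.04, 4.18], [0, 3.07], [-2.55, 2.55]. Speed limits (rad/s): [2.22, 2.22, 2.57, 3.14, 3.14, 3.14].

## Interface

Orientations are given as [roll, pitch, yaw] about the fixed x, y, z axes, in that order (R = Rz(yaw) Ry(pitch) Rx(roll)).
In Python, from cell import manip gives the robot as it stands.
- The arm moves only by the tool send_rows, never from a script. Its argument "commands" is a list of rows, each a list of 2 entries, a list of its own where there are three numbers: the shift along the tool's x, y, z in m, then the turn about the tool's z in rad. A call has exactly 8 rows; each row is the pose to reach, as a shift and turn from the pose commanded when the call began, along the tool's axes at that moment; what a row does not reach only later rows make up. A row lasts 1/12 s, in which the tool goes at most 41.7 mm and 7.16 degrees, less where a joint would pass 70% of its speed; a pose out of reach is approached as far as the arm can. A call with a gripper value outside its range is refused whole. "hand" is the closure, from -1 (fully open) to 1 (shut), so that 0 is half open, set as the call begins (left out, the last holds). The fingers move at their own pace and stop on an object; "force" is the grip in N (left out, the last holds). Time passes only in rows, so rows that repeat a pose let the fingers close, or fill a call up. It gives the time, the measured TCP pose, the force and the opening at its end, in the units of the state.
- manip.read_state(): the state, without advancing time (a new reading comes with each control period).
- manip.camera(name): name is "scene" or "side" or "wrist"; returns the picture (400x640x3 uint8, red, green, blue); there is no depth.
- manip.camera_model(name): a dict with "K" (3x3 intrinsics, pixels), "eye" and "attitude" of the camera in the world; the wrist camera has in their place "mount" (4x4, takes a point from camera to tool coordinates, whose origin is the TCP and whose axes are the flange's). Camera axes: x right, y down, z forward; pixel columns grow to the right and rows downward; lengths in mm; the calibration is good to about 2 mm. A picture is of the moment at which its call begins: read the wrist's pose just before it. camera_model takes no time and is no camera call.
- manip.sign_off(): hands the job in, once; it reports no verdict.
The state is a dict: "clock": time; "joints": joint angles; "qd": joint speeds; "effort": joint torques, N m; "eef_pos": TCP position; "eef_rot": TCP orientation; "wrist_force": force on the tool from outside, world axes, zero at the start; "moment": the same for the moment, N m; "finger_gap": finger opening in mm.
Only numpy, scipy, OpenCV 4.12 (cv2) and the standard library are available. Lean on these libraries where they do the work, as an engineer would, in place of code of your own. Each camera call takes 0.05 s, during which the arm holds its last target.

## Task

Take the meter off its sloping stand and lay it in the well of the test jig, screen up, without pushing it in by hand. Then push the jig's open lid over past upright and let go so that it drops onto the meter under its own weight, and only then press the lid's free end down until lid and meter are fully home. Leave everything else on the bench where it is.

Things in the scene. Friction and masses are not known exactly. Their poses are not given: they have to be found in the camera images.
- meter_center (a point): centre of the loose meter: a white box 90 (x) x 50 (y) x 42 (z) mm, about 0.2 kg, with a dark screen on its +z face; the point is half-way up. At the start it lies on the stand with z normal to the slope and x pointing up the slope. It fits the well either way round (x along the jig's x, or opposite); grip it across its 50 mm width
- stand: fixed aluminium sloping stand, foot 120 (x) x 60 (y) mm, 80 mm high; the origin is on the bench under it, +x points horizontally to its high end. Its slope rises at 34 degrees (the slope faces -x, roughly the robot) and is 40 mm wide, so the meter overhangs it 5 mm on each side; a lip 14 mm high above the slope holds the meter's low end
- jig: fixed grey test jig, block 150 (x) x 140 (y) x 50 mm high, origin on the bench at its centre; +x points to its hinge side (towards the robot, roughly, so the open lid leans to the robot). Two hinge posts, 94 mm high, stand at its +x edge, 63 mm to either side of the middle
- nest (a point): centre of the well's mouth, at the level of the jig's upper face (50 mm above the bench), axes as the jig. The well is 95 (x) x 55 (y) mm with 4 mm chamfers. The carrier in it starts 6 mm below the mouth, so once laid in, the meter's centre is 15 mm above this point, and 7 mm above it when driven home
- jig_carrier (a joint): black plate in the well that carries the meter: 0 m up (as at the start), grows as it is pushed down, about 7 to 8 mm when the meter is home (stop at 9 mm). It has a stiff friction fit: it moves only above about 24 N and stays where it is pushed; neither the meter nor the dropped lid moves it all the way
- jig_lid (a joint): lid angle, rad: 0 shut and level, 1.57 upright, 1.92 open against its stop (as at the start). The hinge is damped but free: past upright the lid falls by itself in a second or two and comes to rest on the unpressed meter at about 0.1 to 0.15; about 8 N down near its free edge then drives the meter home. It stays shut when left
- lid_hinge (a point): middle of the lid's hinge axis, 84 mm above the bench, axes as the jig (the hinge runs along y). The shut lid reaches from here 140 mm towards -x, its upper face 8 mm above this point
- lid_edge (a point): middle of the lid's free edge, on its outer face (the upper one when shut). The lid is an aluminium plate 140 mm from hinge to free edge, 110 mm wide (y), 8 mm thick, 0.4 kg, with a 40 x 40 mm black pad, 6 mm thick, on its inner face 76 mm from the hinge, that bears on the meter. The edge is about 219 mm above the bench while open, and the lid then leans 20 degrees back, away from the well
- post_plate: bystander, loose, origin at the centre of its underside: a white perforated plate, 60 x 46 x 4 mm, lying flat with four brass posts 46 mm tall standing on it (50 mm high in all)
- reel: bystander, loose, origin at the centre of its underside: a grey reel lying flat, 68 mm across, 24 mm high
- jar: bystander, loose, origin at the centre of its underside: a glass jar with a black cap, 60 mm across, 75 mm high
- mug: bystander, loose, origin at the centre of its underside: a white mug, 72 mm across, 85 mm high, handle on its own +y side
- adapter: bystander, loose, origin at the centre of its underside: a plain white power adapter lying flat, 70 x 45 x 30 mm, with no screen
- parts_tray: bystander, loose, origin at the centre of its underside: a black two-compartment tray, 80 x 60 x 22 mm
- screwdriver: bystander, loose, origin at the centre of its underside: a screwdriver about 170 mm long, lying flat along its own x axis

How it is judged:
By the outcome, as a careful person would: the job done as asked, in the order asked, and still so for the second after the job is handed in, with the robot touching nothing.
It also fails if it takes over 72 s, if anything falls off the work surface, if the arm or the gripper's body presses on something with over 40 N, if the wrist force passes 120 N, or if a joint passes its speed limit or range.

## Working session

There is one attempt and no reset: what is moved stays moved. The work goes in short steps, Python scripts to look and compute and a tool call to move; the robot and the scene stay as the last step left them, time stands still between calls to the robot, and variables do not carry over. Pictures are saved under pics/ and viewed, and the job is handed in when it is done.

Besides the shell and the picture viewer there is one more tool, called as name(argument=value, ...), one argument or row to a line, values as JSON. send_rows: Moves the arm, as the interface text tells. Its arguments: {"type":"object","properties":{"commands":{"type":"array","items":{"type":"array"}},"hand":{"type":"number"},"force":{"type":"number"}},"required":["commands"]}

```bash
ls; mkdir -p pics
python3 - <<'E'
from cell import manip
import cv2
for n in ["scene","side","wrist"]:
    s=manip.read_state()
    im=manip.camera(n); cv2.imwrite(f"pics/{n}0.png",im[:,:,::-1])
    m=manip.camera_model(n); print(n,m)
print(s, manip.grasp_offset)
E
```

```text
pics
scene {'K': array([[410.98507991,   0.        , 317.76068556],
       [  0.        , 410.98507991, 195.69842024],
       [  0.        ,   0.        ,   1.        ]]), 'eye': array([1476.23835227,  171.23607489,  846.09841054]), 'attitude': array([-2.26376543,  0.01729319,  1.73651394])}
side {'K': array([[476.19496208,   0.        , 310.59243824],
       [  0.        , 476.19496208, 195.98661815],
       [  0.        ,   0.        ,   1.        ]]), 'eye': array([ 386.82267409, -954.25398685, 1134.97442222]), 'attitude': array([-2.37516092, -0.00959502, -0.19334463])}
wrist {'K': array([[342.71815572,   0.        , 315.88283983],
       [  0.        , 342.71815572, 199.0052209 ],
       [  0.        ,   0.        ,   1.        ]]), 'mount': array([[-5.31270022e-04, -9.71254543e-01, -2.38042707e-01,
         6.82623304e+01],
       [ 9.99998920e-01, -8.42188504e-04,  1.20444758e-03,
        -3.41895317e-01],
       [-1.37030202e-03, -2.38041810e-01,  9.71253942e-01,
        -1.78528229e+02],
       [ 0.00000000e+00,  0.00000000e+00,  0.00000000e+00,
         1.00000000e+00]])}
{'clock': 0.1, 'joints': array([-1.37359505e+00,  3.00407722e-01,  1.52151266e+00,  1.09473468e-05,
        1.32071404e+00, -6.66016816e-02]), 'qd': array([-0.00128165, -0.00100098, -0.0011451 ,  0.00065221, -0.00195781,
        0.00152829]), 'effort': array([ 1.46340280e-03, -5.32638502e+01, -3.53279757e+01,  7.09460699e-02,
        2.35438946e-02, -6.11528935e-05]), 'eef_pos': array([ 143.36712584, -530.74029169,  204.95004276]), 'eef_rot': array([-3.14055390e+00, -7.99128548e-05,  2.63800204e-01]), 'wrist_force': array([ 0.08358336, -0.52596281,  0.40383479]), 'moment': array([0.03450881, 0.03441741, 0.04590045]), 'finger_gap': 93.8349575809313} 18.8
```

View pics/scene0.png

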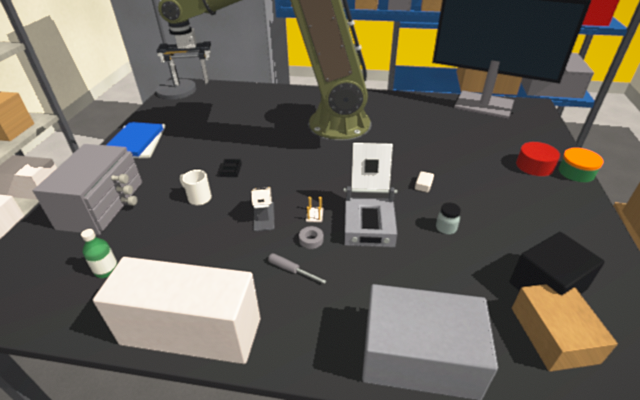

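View pics/side0.png

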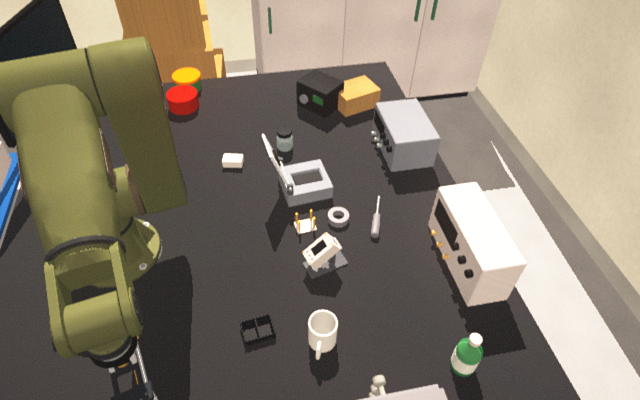

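View pics/wrist0.png

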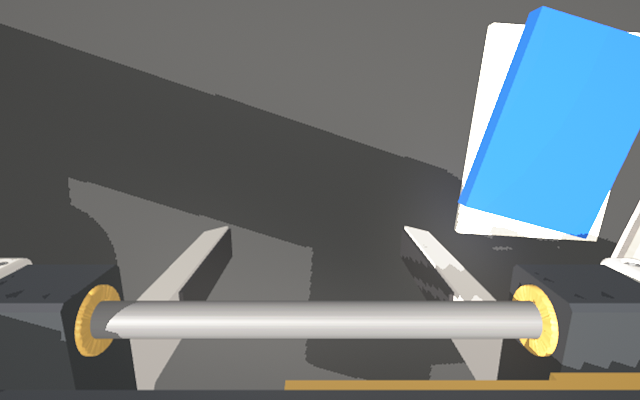

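```bash
cat > h.py <<'E'
import numpy as np, cv2
from scipy.spatial.transform import Rotation as Ro
def R(a): return Ro.from_euler('xyz',a).as_matrix()
def cam(m,st=None):
    if 'eye' in m: return np.array(m['K']),np.array(m['eye']),R(m['attitude'])
    T=np.array(m['mount']); Rt=R(st['eef_rot']); return np.array(m['K']),Rt@T[:3,3]+st['eef_pos'],Rt@T[:3,:3]
def plane(c,uv,z):
    K,e,Rm=c; d=Rm@np.linalg.solve(K,[uv[0],uv[1],1]); return e+d*(z-e[2])/d[2]
def proj(c,p):
    K,e,Rm=c; q=K@(Rm.T@(np.array(p,float)-e)); return q[:2]/q[2]
def tri(c1,u1,c2,u2):
    A=[];b=[]
    for c,u in((c1,u1),(c2,u2)):
        K,e,Rm=c; d=Rm@np.linalg.solve(K,[u[0],u[1],1]); d/=np.linalg.norm(d); P=np.eye(3)-np.outer(d,d); A.append(P); b.append(P@e)
    x=np.linalg.lstsq(np.vstack(A),np.hstack(b),rcond=None)[0]
    return x,[np.linalg.norm(A[i]@x-b[i]) for i in (0,1)]
E
python3 - <<'E'
from cell import manip
from h import *
S=cam(manip.camera_model('scene'));D=cam(manip.camera_model('side'))
print('base proj',proj(S,[0,0,0]),proj(D,[0,0,0]))
# rough
print('meter',tri(S,(261,200),D,(321,250)))
print('jig well centre', plane(S,(371,217),50),plane(D,(305,178),50))
print('mug',plane(D,(322,345),0),'reel',plane(D,(339,217),12),'pp',plane(D,(305,228),0),plane(S,(314,215),0))
a=cv2.imread('pics/scene0.png')[130:260,235:475];b=cv2.imread('pics/side0.png')[120:300,220:400]
cv2.imwrite('pics/a.png',cv2.resize(a,None,fx=3.3,fy=3.3,interpolation=2));cv2.imwrite('pics/b.png',cv2.resize(b,None,fx=3.3,fy=3.3,interpolation=2))
E
```

```text
base proj [339.57453358 122.78427272] [117.02126357 250.74129797]
meter (array([ 585.9656282 , -159.05566424,   61.52601205]), [np.float64(4.151332345606441), np.float64(4.151332345605831)])
jig well centre [604.43219306 165.06319308  50.        ] [595.45589965 152.68033122  50.        ]
mug [ 5.34920338e+02 -4.05525272e+02  2.27373675e-13] reel [675.30515813  -1.56294283  12.        ] pp [563.86303502 -16.2610194    0.        ] [ 5.66070750e+02 -7.46338465e+00 -1.13686838e-13]
```

View pics/a.png

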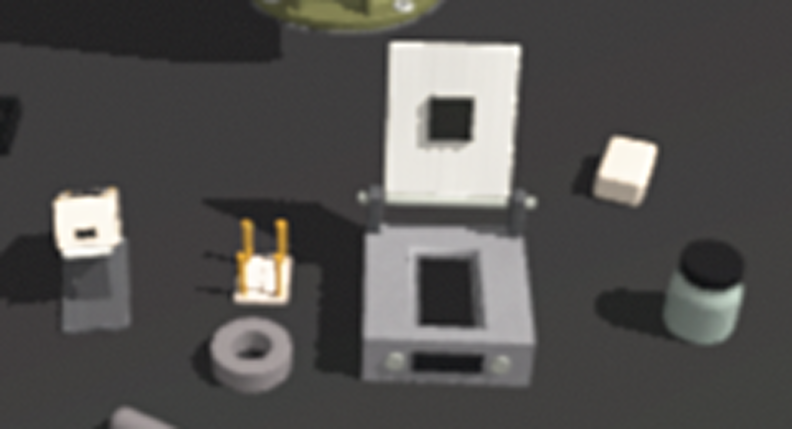

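View pics/b.png

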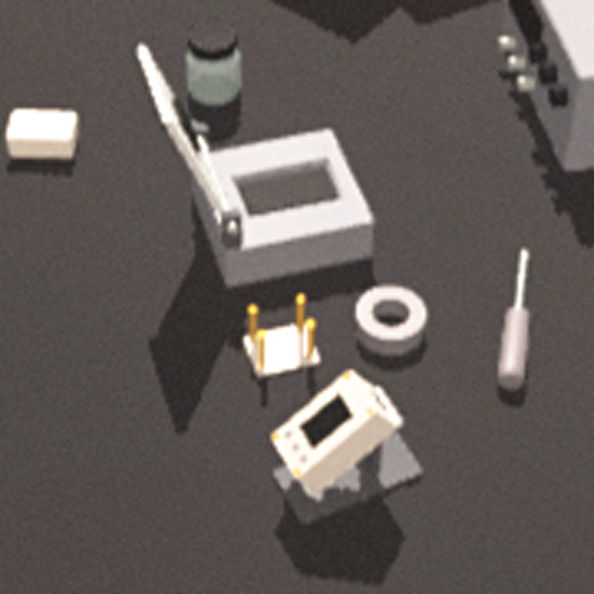

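send_rows(
  commands=[
    [[0.03, -0.0165, -0.006], 0],
    [[0.06, -0.033, -0.012], 0],
    [[0.09, -0.05, -0.018], 0],
    [[0.12, -0.066, -0.024], 0],
    [[0.15, -0.082, -0.03], 0],
    [[0.18, -0.099, -0.036], 0],
    [[0.21, -0.115, -0.042], 0],
    [[0.24, -0.132, -0.048], 0],
  ],
)

```text
clock: 0.82
eef_pos: [341.6, -339.6, 253.7]
eef_rot: [-3.141, 0.0, 0.264]
wrist_force: [0.1, -0.3, -0.3]
finger_gap: 94.3
```

send_rows(
  commands=[
    [[0.03, -0.0165, -0.006], 0],
    [[0.06, -0.033, -0.012], 0],
    [[0.09, -0.05, -0.018], 0],
    [[0.12, -0.066, -0.024], 0],
    [[0.15, -0.082, -0.03], 0],
    [[0.18, -0.099, -0.036], 0],
    [[0.21, -0.115, -0.042], 0],
    [[0.24, -0.132, -0.048], 0],
  ],
)

```text
clock: 1.48
eef_pos: [538.9, -149.5, 301.6]
eef_rot: [-3.141, 0.0, 0.264]
wrist_force: [0.1, -0.7, 0.7]
finger_gap: 94.1
```

Run:
```python
from cell import manip
import cv2,pickle
s=manip.read_state(); print(s['eef_pos'],s['eef_rot'],s['clock'],s['qd'].max())
im=manip.camera('wrist'); cv2.imwrite('pics/w1.png',im[:,:,::-1]); pickle.dump(s,open('w1.pkl','wb'))
```

```text
[ 538.91925905 -149.52020658  301.57080556] [-3.14145411e+00  2.72596992e-04  2.63798358e-01] 1.4833 0.6788829990479113
```

View pics/w1.png

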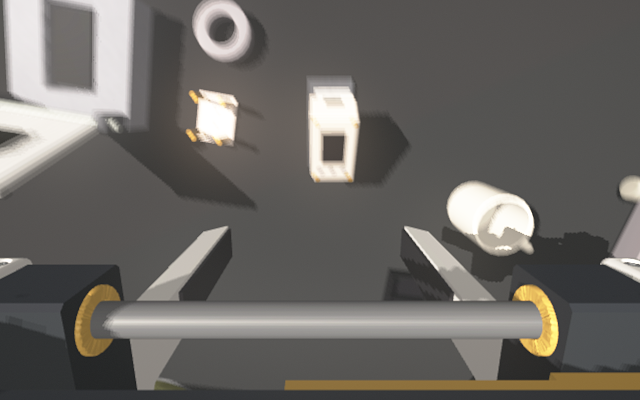

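Run:
```python
from cell import manip
import cv2,pickle
for i in range(4): manip.camera('wrist')
s=manip.read_state(); print(s['eef_pos'],s['eef_rot'],s['clock'],abs(s['qd']).max())
im=manip.camera('wrist'); cv2.imwrite('pics/w2.png',im[:,:,::-1]); pickle.dump(s,open('w2.pkl','wb'))
cv2.imwrite('pics/w2c.png',cv2.resize(im[60:200,270:380,::-1],None,fx=5,fy=4.2*5/4.2,interpolation=2)[:600])
cv2.imwrite('pics/w2d.png',cv2.resize(im[:200,:250,::-1],None,fx=3,fy=3,interpolation=2))
```

```text
[ 537.58224739 -151.20586844  300.99144622] [-3.14126843e+00  7.75885454e-04  2.63910785e-01] 1.7333 0.021144191632819363
```

View pics/w2c.png

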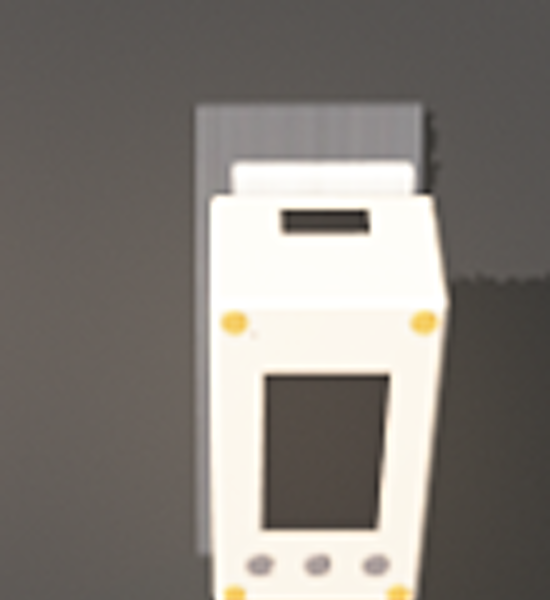

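View pics/w2d.png

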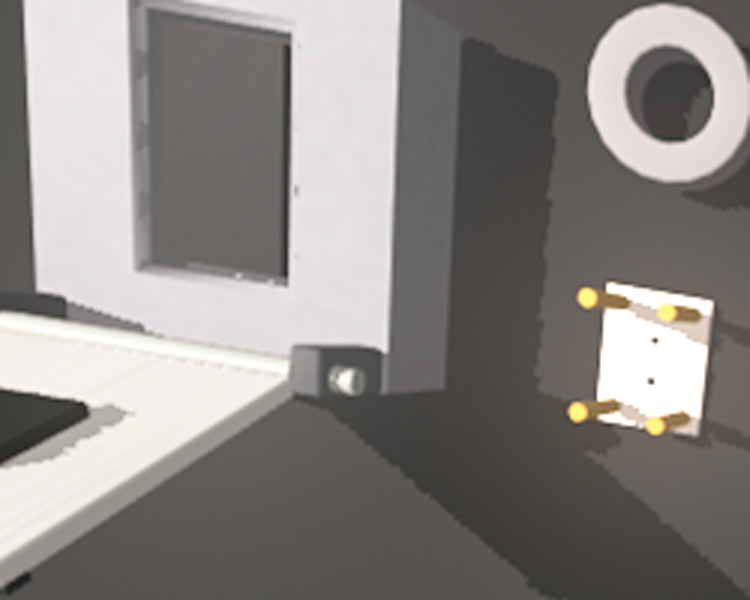

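Run:
```python
import cv2
im=cv2.imread('pics/w2.png')
cv2.imwrite('pics/w2e.png',cv2.resize(im[150:200,290:380],None,fx=8,fy=8,interpolation=2))
```

```text
(no output)
```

View pics/w2e.png

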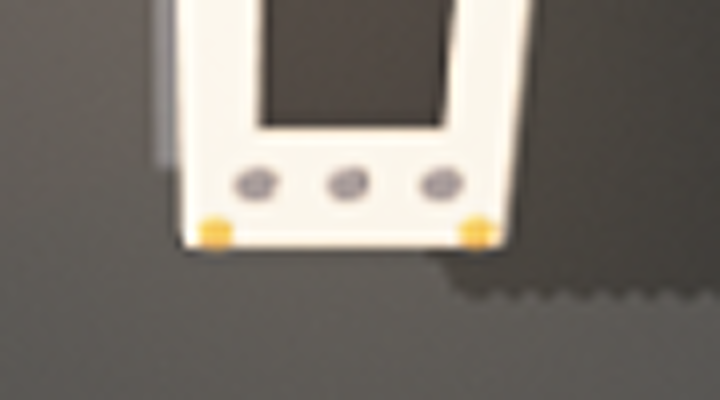

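send_rows(
  commands=[
    [[0.011, -0.035, 0], 0],
    [[0.022, -0.07, 0], 0],
    [[0.033, -0.105, 0], 0],
    [[0.044, -0.14, 0], 0],
    [[0.055, -0.175, 0], 0],
    [[0.066, -0.21, 0], 0],
    [[0.077, -0.245, 0], 0],
    [[0.087, -0.277, 0], 0],
  ],
)

```text
clock: 2.45
eef_pos: [549.3, 139.9, 301.6]
eef_rot: [-3.142, -0.0, 0.262]
wrist_force: [0.8, -0.4, 0.5]
finger_gap: 94.1
```

Run:
```python
from cell import manip
from h import *
import pickle
for i in range(4): manip.camera('wrist')
s=manip.read_state(); print(s['eef_pos'],s['eef_rot'],s['clock'],abs(s['qd']).max())
im=manip.camera('wrist'); cv2.imwrite('pics/w3.png',im[:,:,::-1]); pickle.dump(s,open('w3.pkl','wb'))
# meter PnP
s2=pickle.load(open('w2.pkl','rb')); c=cam(manip.camera_model('wrist'),s2)
uv=np.array([(312.2,121.6),(359.4,120.6),(312.2,99),(356.4,99),(313.3,181.3),(353.5,181.3)])-0.4
P=np.array([(45,25,21),(45,-25,21),(45,25,-21),(45,-25,-21),(-45,25,21),(-45,-25,21)],float)
ok,r,t=cv2.solvePnP(P,uv,c[0],None); Rm=c[2]@cv2.Rodrigues(r)[0]; p=c[2]@t.ravel()+c[1]
print('meter',p,Rm.round(3),Ro.from_matrix(Rm).as_euler('ZYX'))
pr=cv2.projectPoints(P,r,t,c[0],None)[0][:,0]-uv; print(pr.round(2))
S=cam(manip.camera_model('scene'));D=cam(manip.camera_model('side'))
print([proj(D,p+Rm@q).round(0) for q in P[:1]],[proj(S,p+Rm@q).round(0) for q in P[:2]])
```

```text
[549.54508896 138.50905628 301.30604884] [3.14137883e+00 3.74429766e-04 2.63837637e-01] 2.65 0.030672351555745846
meter [ 578.9227709  -161.81958519   66.7110912 ] [[ 0.793 -0.269 -0.547]
 [ 0.224  0.963 -0.149]
 [ 0.567 -0.005  0.824]] [ 0.27536029 -0.6027887  -0.00570365]
[[-0.17 -0.3 ]
 [ 0.15  0.27]
 [ 0.06  0.24]
 [-0.03 -0.17]
 [ 0.07  0.14]
 [-0.08 -0.18]]
[array([324., 232.])] [array([269., 190.]), array([251., 191.])]
```

View pics/w3.png

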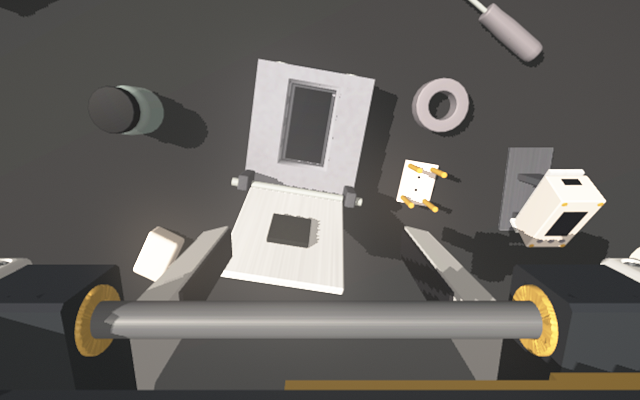

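Run:
```python
import cv2
im=cv2.imread('pics/w3.png')
cv2.imwrite('pics/w3c.png',cv2.resize(im[50:200,225:385],None,fx=4,fy=4,interpolation=2))
cv2.imwrite('pics/w3d.png',cv2.resize(im[70:180,265:355],None,fx=5.4,fy=5.4,interpolation=2))
```

```text
(no output)
```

View pics/w3c.png

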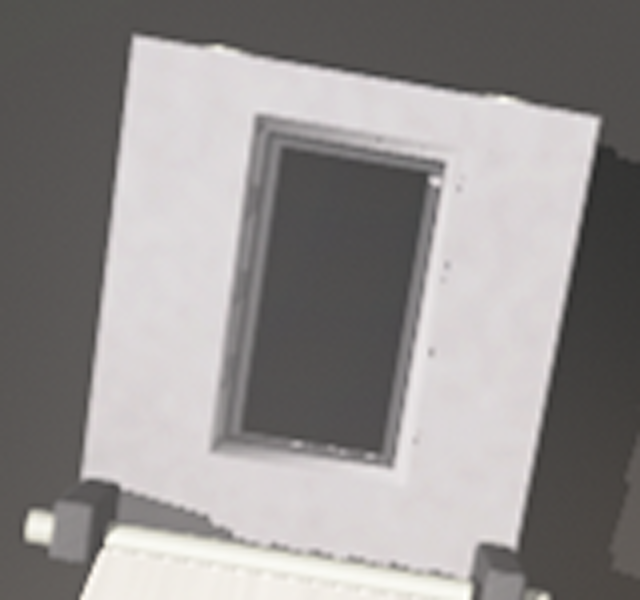

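View pics/w3d.png

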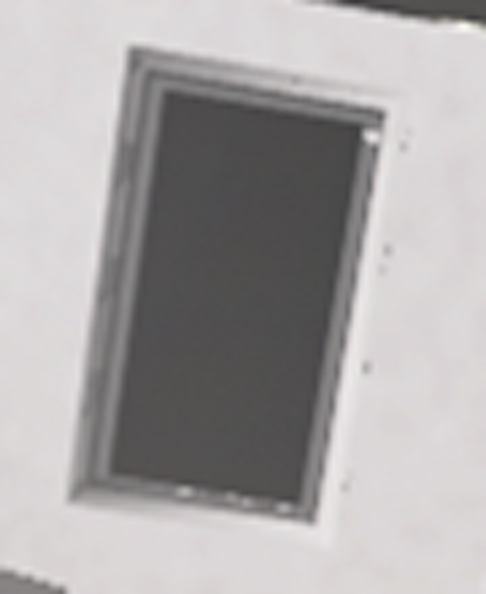

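Run:
```python
from cell import manip
from h import *
import pickle
s=pickle.load(open('w3.pkl','rb')); c=cam(manip.camera_model('wrist'),s)
f=lambda p,sc,o:((p[0]+.5)/sc-.5+o[0],(p[1]+.5)/sc-.5+o[1])
W=[plane(c,f(p,5.4,(265,70)),50) for p in [(130,45),(400,95),(330,545),(68,500)]]
B=[plane(c,f(p,4,(225,50)),50) for p in [(133,36),(600,117)]]
Bl=[plane(c,f(p,4,(225,50)),50) for p in [(83,475),(520,545)]]
n=np.linalg.norm
W=np.array(W);print(W[:,:2].round(1),'len',[n(W[i]-W[(i+1)%4]) for i in range(4)],W.mean(0))
print('far corners',B,n(B[0]-B[1]))
a=lambda d:np.arctan2(d[1],d[0])
ux=[a(W[0]-W[3]),a(W[1]-W[2]),a(B[0]-Bl[0]),a(B[1]-Bl[1]),a(W[0]-W[1])-np.pi/2,a(B[0]-B[1])-np.pi/2]
print('yaw of far dir',ux)
y=np.mean([ux[4],ux[5],ux[2],ux[3]]);u=np.array([np.cos(y),np.sin(y)])
print('centre from far edge',(B[0]+B[1])[:2]/2-75*u)
pickle.dump(c,open('c3.pkl','wb'))
```

```text
[[648.3 198.4]
 [653.7 138.1]
 [552.8 126.2]
 [547.1 188. ]] len [np.float64(60.49490838212206), np.float64(101.6312635116548), np.float64(62.02028271350963), np.float64(101.75406395027385)] [600.48909687 162.67298149  50.        ]
far corners [array([659.74935085, 238.41917036,  50.        ]), array([673.91923545,  99.40339095,  50.        ])] 139.73608179083823
yaw of far dir [np.float64(0.10200107564147938), np.float64(0.11702685215332202), np.float64(0.10266566161375497), np.float64(0.10824276188069053), np.float64(0.08917551142624713), np.float64(0.10157922037336165)]
centre from far edge [592.21210043 161.39274669]
```

send_rows(
  commands=[
    [[-0.007, 0.038, 0], 0],
    [[-0.014, 0.076, 0], 0],
    [[-0.021, 0.114, 0], 0],
    [[-0.028, 0.152, 0], 0],
    [[-0.035, 0.19, 0.01], -0.003],
    [[-0.042, 0.227, 0.03], -0.006],
    [[-0.049, 0.264, 0.05], -0.011],
    [[-0.0556, 0.2976, 0.07], -0.011],
  ],
)

```text
clock: 3.37
eef_pos: [572.6, -166.6, 231.2]
eef_rot: [3.141, -0.001, 0.272]
wrist_force: [0.3, -0.2, 0.6]
finger_gap: 93.9
```

send_rows(
  commands=[
    [[0, 0, 0.02], 0],
    [[0, 0, 0.04], 0],
    [[0, 0, 0.055], 0],
    [[0, 0, 0.07], 0],
    [[0, 0, 0.08], 0],
    [[0, 0, 0.08], 0],
    [[0, 0, 0.08], 0],
    [[0, 0, 0.08], 0],
  ],
)

```text
clock: 4.03
eef_pos: [573.8, -163.3, 152.6]
eef_rot: [3.141, -0.001, 0.274]
wrist_force: [-0.2, 0.2, -0.6]
finger_gap: 94.2
```

Run:
```python
from cell import manip
from h import *
s=manip.read_state(); print(s['eef_pos'],s['eef_rot'],s['clock'],abs(s['qd']).max(),s['wrist_force'])
im=manip.camera('wrist'); cv2.imwrite('pics/w4.png',im[:,:,::-1])
c=cam(manip.camera_model('wrist'),s)
Rm=R([0,-0.593,0]); Rm=R([0,0,0.275])@Rm
p=np.array([578.9,-161.8,66.7]);
for q in [(45,25,21),(45,-25,21),(45,25,-21),(45,-25,-21),(-45,25,21),(-45,-25,21)]: print(proj(c,p+Rm@np.array(q)).round(1))
```

```text
[ 573.81619522 -163.27219268  152.56504   ] [ 3.14072650e+00 -1.14143671e-03  2.74139309e-01] 4.0333 0.008870749955111138 [-0.21248416  0.20155693 -0.5912383 ]
[277.6 173.9]
[354.  173.8]
[281.8 134.6]
[349.6 134.5]
[286.4 251.1]
[345.3 250.9]
```

View pics/w4.png

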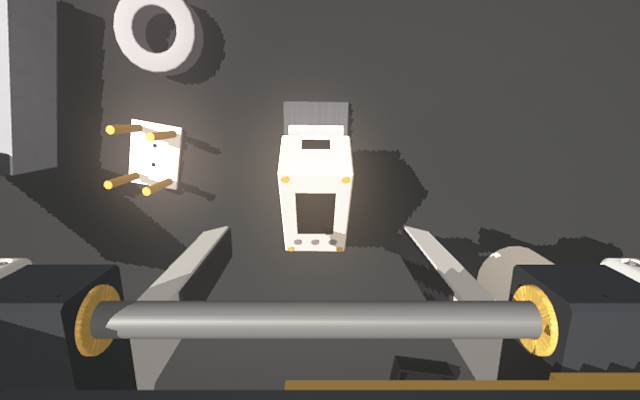

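send_rows(
  commands=[
    [[0, 0, 0.02], 0],
    [[0, 0, 0.04], 0],
    [[0, 0, 0.055], 0],
    [[0, 0, 0.07], 0],
    [[0, 0, 0.085], 0],
    [[0, 0, 0.0964], 0],
    [[0, 0, 0.0964], 0],
    [[0, 0, 0.0964], 0],
  ],
)

```text
clock: 4.75
eef_pos: [573.8, -162.7, 55.4]
eef_rot: [3.142, -0.0, 0.275]
wrist_force: [-0.0, -0.3, 1.3]
finger_gap: 94.0
```

send_rows(
  commands=[
    [[0, 0, 0], 0],
    [[0, 0, 0], 0],
    [[0, 0, 0], 0],
    [[0, 0, 0], 0],
    [[0, 0, 0], 0],
    [[0, 0, 0], 0],
    [[0, 0, 0], 0],
    [[0, 0, 0], 0],
  ],
  hand=1,
  force=12,
)

```text
clock: 5.42
eef_pos: [573.7, -162.6, 55.1]
eef_rot: [-3.142, -0.0, 0.275]
wrist_force: [-0.3, -0.3, 0.7]
finger_gap: 49.7
```

Run:
```python
from cell import manip
from h import *
s=manip.read_state(); print(s['eef_pos'],s['eef_rot'],s['clock'],s['finger_gap'],s['wrist_force'])
im=manip.camera('wrist'); cv2.imwrite('pics/w5.png',im[:,:,::-1])
im=manip.camera('side'); cv2.imwrite('pics/s5.png',cv2.resize(im[180:300,240:400,::-1],None,fx=5,fy=5))
```

```text
[ 573.65015831 -162.64223216   55.10408236] [-3.14157009e+00 -2.12740193e-05  2.74694732e-01] 5.4167 49.662262624124445 [-0.2788563  -0.27870941  0.72564035]
```

View pics/w5.png

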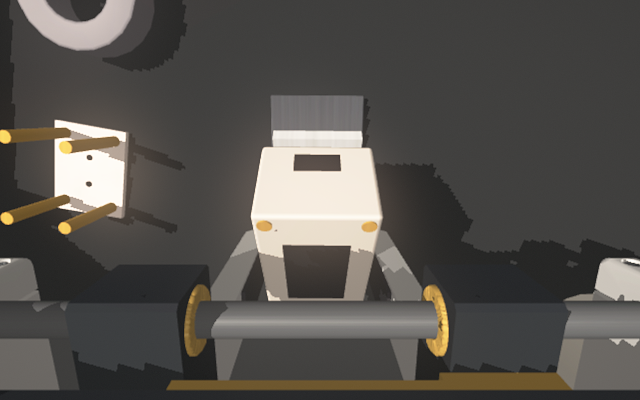

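View pics/s5.png

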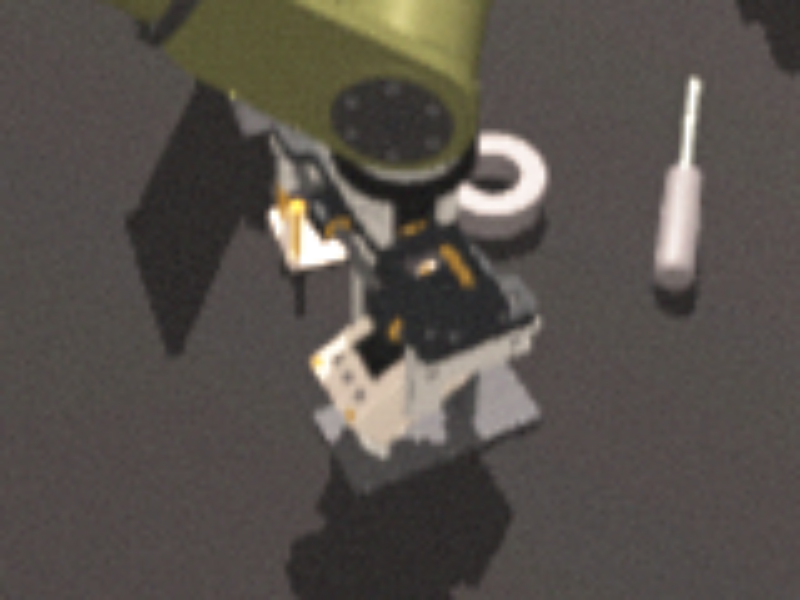

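send_rows(
  commands=[
    [[0, 0, -0.006], 0],
    [[0, 0, -0.015], 0],
    [[0, 0, -0.03], 0],
    [[0, 0, -0.05], 0],
    [[0, 0, -0.075], 0],
    [[0, 0, -0.1], 0],
    [[0, 0, -0.12], 0],
    [[0, 0, -0.13], 0],
  ],
)

```text
clock: 6.18
eef_pos: [574.3, -162.8, 188.7]
eef_rot: [3.139, -0.003, 0.275]
wrist_force: [-0.1, 0.4, -1.7]
finger_gap: 49.9
```

Run:
```python
from cell import manip
from h import *
manip.camera('wrist')
s=manip.read_state(); print(s['eef_pos'],s['eef_rot'],s['clock'],s['finger_gap'],s['wrist_force'])
im=manip.camera('wrist'); cv2.imwrite('pics/w6.png',im[:,:,::-1])
im=manip.camera('side'); cv2.imwrite('pics/s6.png',cv2.resize(im[150:300,220:420,::-1],None,fx=4,fy=4))
```

```text
[ 574.58659463 -162.9356108   189.22008824] [ 3.13873002 -0.0041438   0.27486987] 6.2333 50.301046564347594 [0.56734849 0.408894   0.42064923]
```

View pics/w6.png

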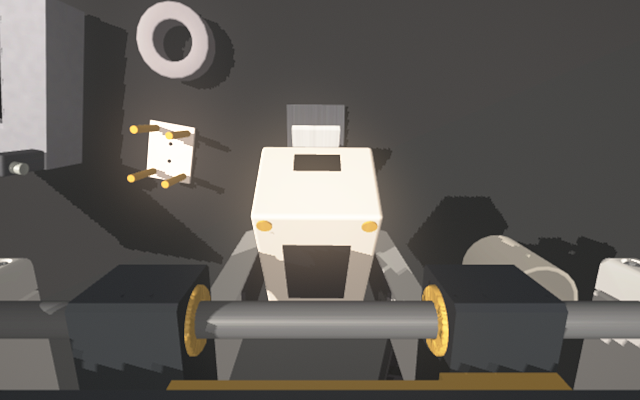

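View pics/s6.png

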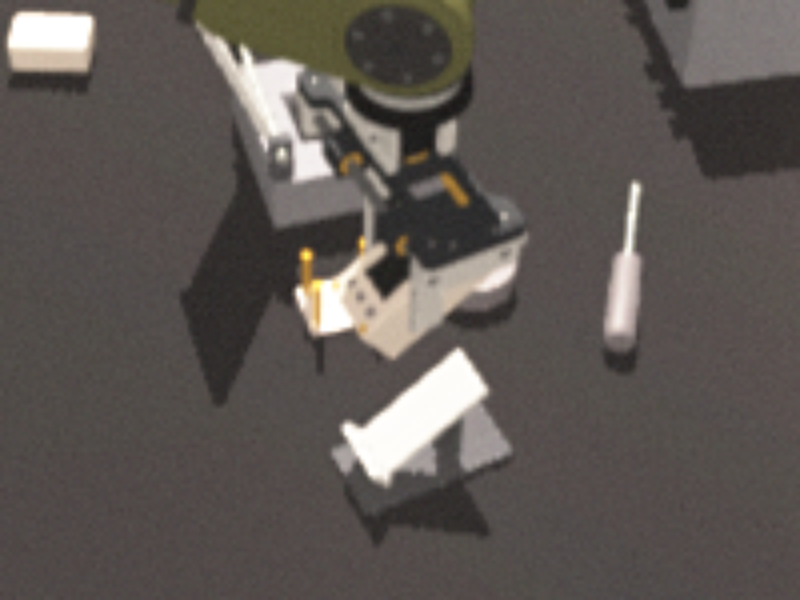

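Run:
```python
from cell import manip
from h import *
m=manip.camera_model('wrist'); T=np.array(m['mount'])
P=np.array([(45,25,21),(45,-25,21),(45,25,-21),(45,-25,-21)],float)
# tool frame: x fwd, y right, z down ; meter->tool
for gx,gz,th in [(0,10,.6),(0,10,.593),(0,8,.6),(3,10,.6),(-3,10,.6)]:
    A=np.diag([1,-1,-1])@R([0,-th,0])
    pc=A@np.array([-gx,0,-gz])+[0,0,-18.8]
    q=((P@A.T+pc)-T[:3,3])@T[:3,:3]; u=q@m['K'].T; print(gx,gz,th,(u[:,:2]/u[:,2:]).round(1).tolist())
im=cv2.imread('pics/w6.png'); cv2.imwrite('pics/w6c.png',cv2.resize(im[130:240,240:395],None,fx=5,fy=5))
```

```text
0 10 0.6 [[250.7, 216.0], [382.0, 215.9], [262.1, 145.4], [370.2, 145.3]]
0 10 0.593 [[250.8, 215.2], [381.9, 215.1], [262.2, 145.3], [370.1, 145.2]]
0 8 0.6 [[250.1, 220.1], [382.7, 220.0], [261.7, 148.1], [370.7, 148.1]]
3 10 0.6 [[251.8, 220.9], [380.9, 220.8], [262.9, 150.4], [369.4, 150.3]]
-3 10 0.6 [[249.6, 210.9], [383.2, 210.8], [261.4, 140.2], [371.0, 140.1]]
```

View pics/w6c.png

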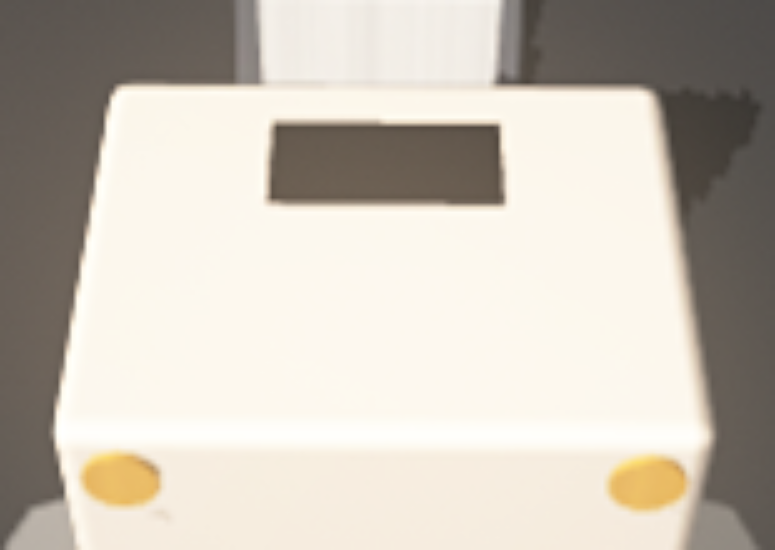

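send_rows(
  commands=[
    [[0.005, -0.015, 0], 0.01],
    [[0.013, -0.045, 0], 0.03],
    [[0.023, -0.078, 0], 0.05],
    [[0.034, -0.114, 0], 0.07],
    [[0.045, -0.152, 0], 0.09],
    [[0.056, -0.19, 0], 0.12],
    [[0.067, -0.225, 0], 0.15],
    [[0.076, -0.255, 0], 0.172],
  ],
)

```text
clock: 7.0
eef_pos: [576.6, 105.8, 183.2]
eef_rot: [-3.141, 0.003, 0.102]
wrist_force: [0.1, -0.1, -1.6]
finger_gap: 50.0
```

Run:
```python
from cell import manip
from h import *
s=manip.read_state(); print(s['eef_pos'],s['eef_rot'],s['clock'],s['finger_gap'])
a=s['eef_rot'][2]; d=np.array([578.6,160.4])-s['eef_pos'][:2]
print(d@[np.cos(a),np.sin(a)], d@[np.sin(a),-np.cos(a)], a-.103)
```

```text
[576.62713967 105.79629051 183.21179993] [-3.14145337e+00  2.74946801e-03  1.02034283e-01] 7.0 50.02646842098146
7.524387486677819 -54.118766250551474 -0.0009657173722486118
```

send_rows(
  commands=[
    [[0.001, -0.015, 0], 0],
    [[0.003, -0.03, 0], 0],
    [[0.005, -0.043, 0], 0],
    [[0.006, -0.052, 0.005], 0],
    [[0.006, -0.057, 0.015], 0],
    [[0.006, -0.057, 0.03], 0],
    [[0.006, -0.057, 0.04], 0],
    [[0.006, -0.057, 0.04], 0],
  ],
)

```text
clock: 7.67
eef_pos: [576.5, 160.0, 141.7]
eef_rot: [3.141, 0.005, 0.102]
wrist_force: [-0.5, -0.3, -1.4]
finger_gap: 50.0
```

Run:
```python
from cell import manip
from h import *
for i in range(3): im2=manip.camera('scene')
s=manip.read_state(); print(s['eef_pos'],s['eef_rot'],s['clock'],s['finger_gap'],s['wrist_force'])
im=manip.camera('wrist'); cv2.imwrite('pics/w7.png',im[:,:,::-1])
im=manip.camera('side'); cv2.imwrite('pics/s7.png',cv2.resize(im[50:250,180:420,::-1],None,fx=3.2,fy=3))
cv2.imwrite('pics/c7.png',cv2.resize(im2[80:280,250:490,::-1],None,fx=3.,fy=3))
```

```text
[577.95681063 160.33522547 145.31288504] [ 3.14158055e+00 -2.52117180e-04  1.02139557e-01] 7.8167 49.91792223550009 [-0.34173494  0.53368564 -1.49959232]
```

View pics/w7.png

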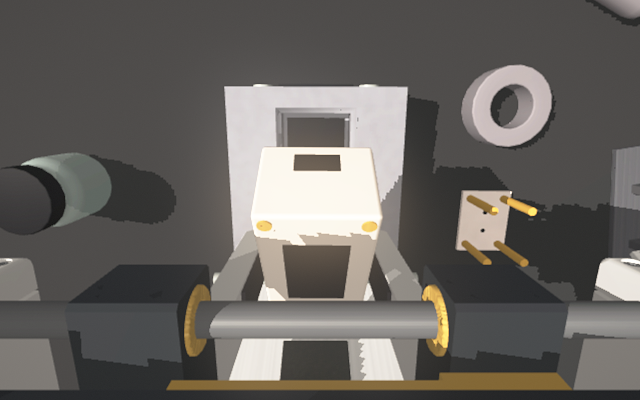

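View pics/s7.png

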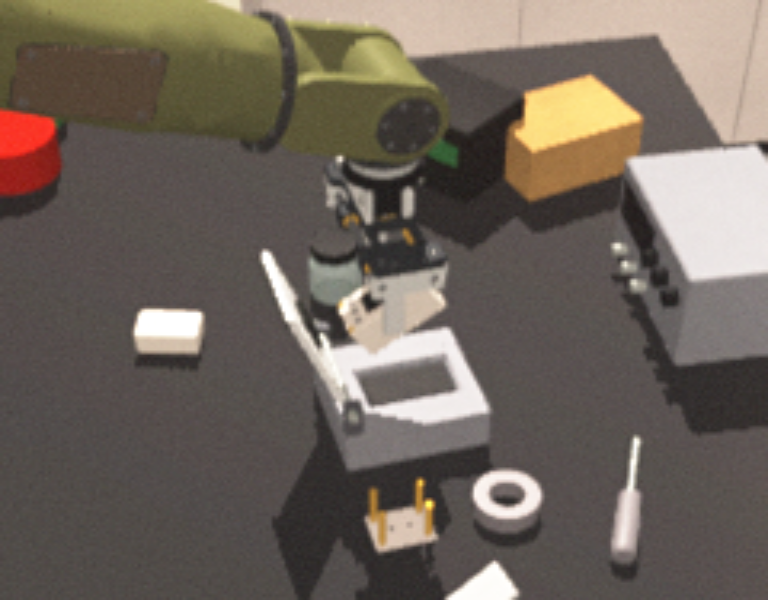

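View pics/c7.png

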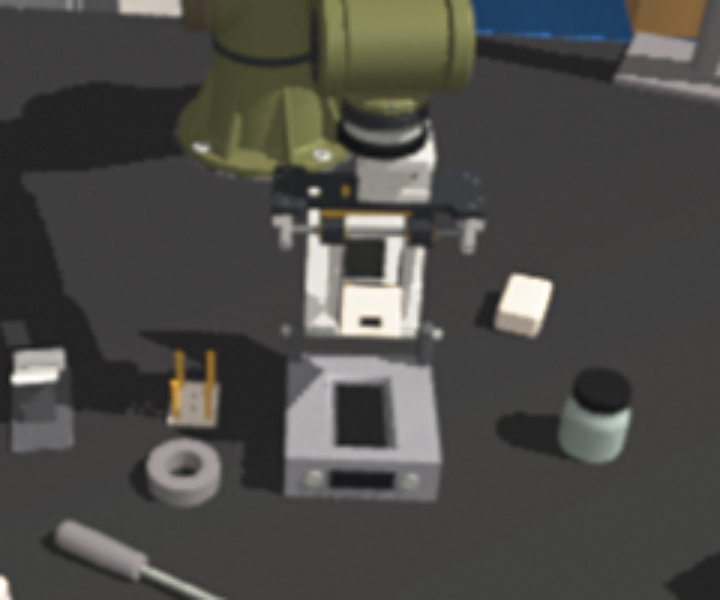

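Run:
```python
from cell import manip
from h import *
s=manip.read_state(); c=cam(manip.camera_model('wrist'),s)
im=cv2.imread('pics/w7.png'); cv2.imwrite('pics/w7c.png',cv2.resize(im[75:155,215:415],None,fx=4,fy=4,interpolation=2))
y=.103;u=np.array([np.cos(y),np.sin(y)]);v=np.array([-u[1],u[0]])
for p in [(317,108),(276,108),(359,108),(317,87),(225,87),(408,87)]:
    q=plane(c,p,50)[:2]-[600.5,162.7]; print(p,q@u,q@v)
```

```text
(317, 108) 51.12447613028358 -0.8836441843472577
(276, 108) 51.16007740839532 30.844649125641933
(359, 108) 51.0879940853414 -33.39688763712013
(317, 87) 66.61984759950778 -0.8895384863994981
(225, 87) 66.69283670703827 69.30680998926576
(408, 87) 66.54759828258835 -70.37440272430098
```

View pics/w7c.png

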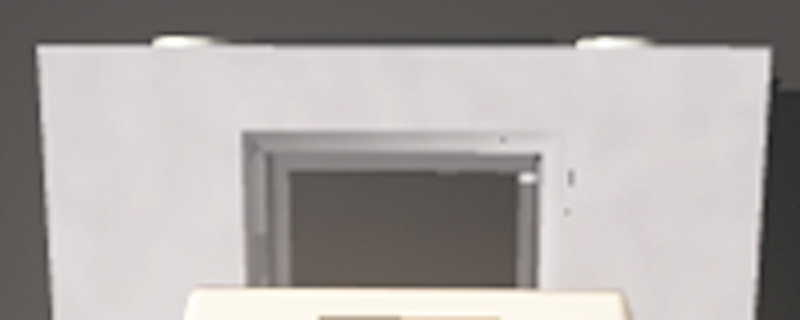

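send_rows(
  commands=[
    [[0, 0.0006, 0.01], 0],
    [[0, 0.0006, 0.022], 0],
    [[0, 0.0006, 0.034], 0],
    [[0, 0.0006, 0.046], 0],
    [[0, 0.0006, 0.055], 0],
    [[0, 0.0006, 0.06], 0],
    [[0, 0.0006, 0.062], 0],
    [[0, 0.0006, 0.062], 0],
  ],
)

```text
clock: 8.58
eef_pos: [577.7, 160.1, 82.6]
eef_rot: [3.142, 0.001, 0.103]
wrist_force: [-0.2, 0.2, -0.7]
finger_gap: 50.1
```

Run:
```python
from cell import manip
from h import *
for i in range(2): im=manip.camera('side')
s=manip.read_state(); print(s['eef_pos'],s['eef_rot'],s['clock'],s['finger_gap'],s['wrist_force'])
cv2.imwrite('pics/s8.png',cv2.resize(im[100:220,240:370,::-1],None,fx=5,fy=5,interpolation=2))
```

```text
[578.07806724 160.2099713   83.51903335] [-3.14146368e+00 -7.71659066e-04  1.02760792e-01] 8.6833 50.2403471275273 [-0.89568221  0.28867111 -1.86840434]
```

View pics/s8.png

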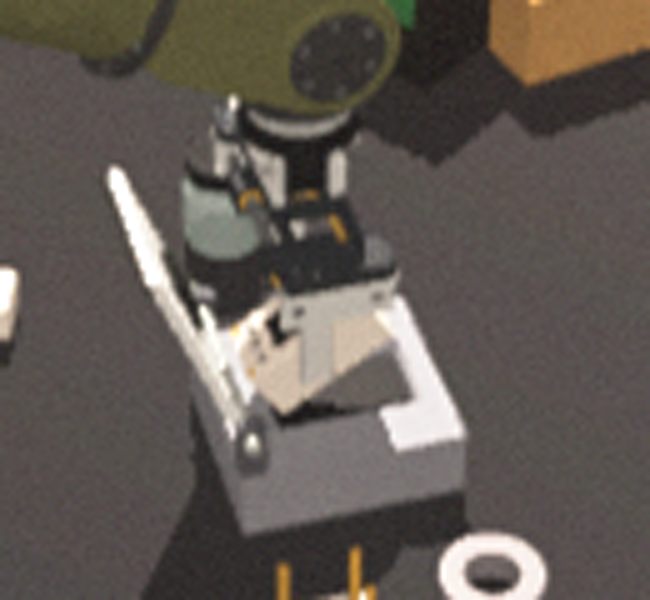

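send_rows(
  commands=[
    [[0, 0, 0.002], 0],
    [[0, 0, 0.004], 0],
    [[0, 0, 0.005], 0],
    [[0, 0, 0.006], 0],
    [[0, 0, 0.007], 0],
    [[0, 0, 0.008], 0],
    [[0, 0, 0.008], 0],
    [[0, 0, 0.008], 0],
  ],
  force=6,
)

```text
clock: 9.35
eef_pos: [577.8, 160.1, 75.0]
eef_rot: [-3.142, 0.0, 0.103]
wrist_force: [-0.6, -0.4, -1.7]
finger_gap: 50.0
```

Run:
```python
from cell import manip
from h import *
im=manip.camera('wrist')
s=manip.read_state(); print(s['eef_pos'],s['eef_rot'],s['clock'],s['finger_gap'],s['wrist_force'])
cv2.imwrite('pics/w9.png',im[:,:,::-1])
```

```text
[577.81750902 160.13434792  75.08722852] [-3.14157418e+00 -6.40016522e-05  1.02756486e-01] 9.4 49.98132300702088 [-0.43883496  0.22809905 -2.58981329]
```

View pics/w9.png

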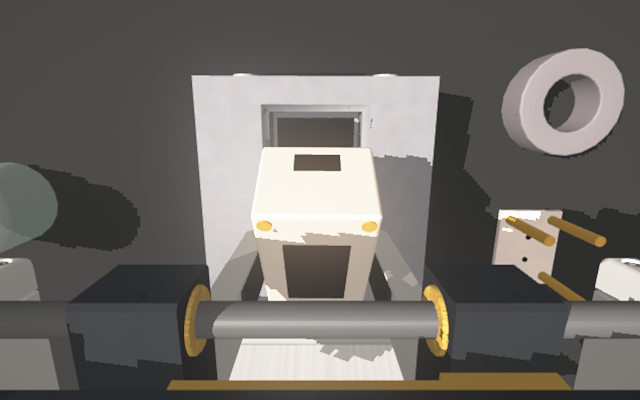

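send_rows(
  commands=[
    [[0, 0, 0.0005], 0],
    [[0, 0, 0.001], 0],
    [[0, 0, 0.0015], 0],
    [[0, 0, 0.002], 0],
    [[0, 0, 0.0025], 0],
    [[0, 0, 0.003], 0],
    [[0, 0, 0.003], 0],
    [[0, 0, 0.003], 0],
  ],
  force=4,
)

```text
clock: 10.07
eef_pos: [577.8, 160.1, 72.0]
eef_rot: [3.142, 0.0, 0.103]
wrist_force: [-0.1, 0.3, -2.0]
finger_gap: 50.2
```

Run:
```python
from cell import manip
from h import *
im=manip.camera('wrist')
s=manip.read_state(); print(s['eef_pos'],s['eef_rot'],s['clock'],s['finger_gap'],s['wrist_force'])
cv2.imwrite('pics/w10.png',im[:,:,::-1])
g=cv2.imread('pics/w9.png').astype(int); d=abs(im[:,:,::-1].astype(int)-g).sum(2); print(d[145:300,250:385].mean())
```

```text
[577.78322642 160.14413728  72.04606515] [-3.14154424e+00  2.62269726e-05  1.02767710e-01] 10.1167 49.741504103126694 [ 0.6791027  -0.58035221 -1.65071596]
2.8027240143369174
```

View pics/w10.png

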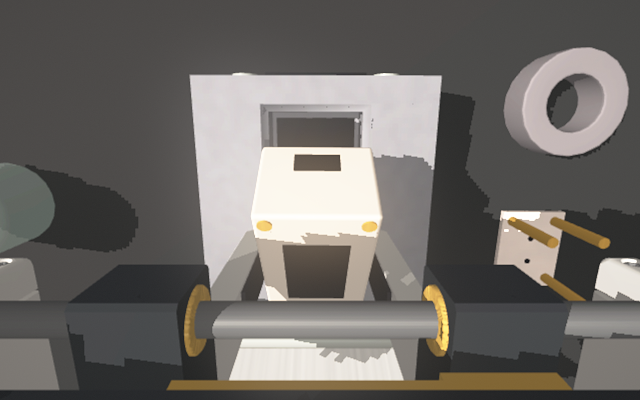

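Run:
```python
from cell import manip
from h import *
im=manip.camera('side')
cv2.imwrite('pics/s10.png',cv2.resize(im[140:220,260:370,::-1],None,fx=7,fy=7,interpolation=2))
D=cam(manip.camera_model('side'))
y=.103;th=.6
u=np.array([np.cos(y),np.sin(y),0]);v=np.array([-u[1],u[0],0]);k=np.array([0,0,1])
ex=u*np.cos(th)+k*np.sin(th);ez=-u*np.sin(th)+k*np.cos(th)
g=np.array([577.8,160.1,72+18.8])
for q in [(-45,-25,-21),(-45,-25,21),(45,-25,-21),(45,-25,21)]:
    p=g+ex*(q[0]-1)+v*q[1]+ez*(q[2]-9); print(q,p.round(1),((proj(D,p)-[260,140]+.5)*7).round(0))
for q in [(-47.5,-27.5),(-47.5,27.5),(47.5,27.5),(47.5,-27.5)]:
    p=np.array([600.5,162,50])+u*q[0]*1.084+v*q[1]*1.145; print(((proj(D,p)-[260,140]+.5)*7).round(0))
```

```text
(-45, -25, -21) [559.5 133.1  40.1] [250. 323.]
(-45, -25, 21) [535.9 130.6  74.7] [199. 280.]
(45, -25, -21) [633.3 140.7  90.9] [405. 213.]
(45, -25, 21) [609.8 138.3 125.5] [356. 166.]
[238. 322.]
[202. 232.]
[409. 190.]
[450. 278.]
```

View pics/s10.png

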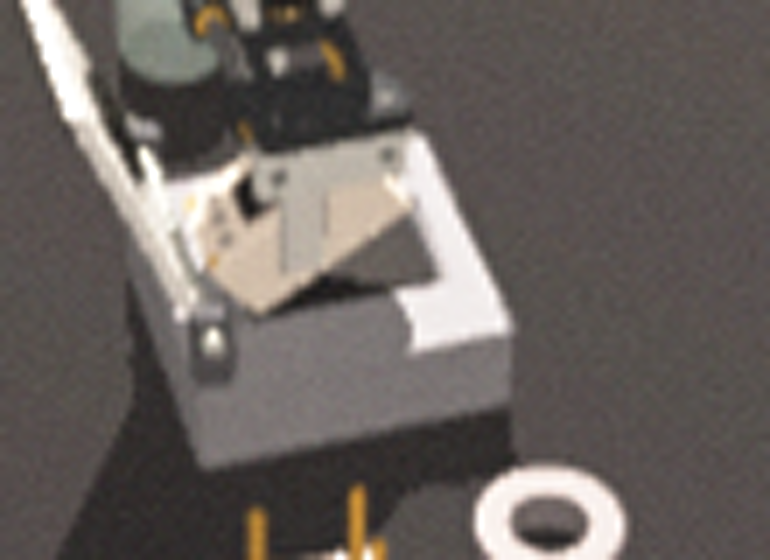

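send_rows(
  commands=[
    [[0, 0, 0.0005], 0],
    [[0, 0, 0.001], 0],
    [[0, 0, 0.0015], 0],
    [[0, 0, 0.002], 0],
    [[0, 0, 0.0025], 0],
    [[0, 0, 0.003], 0],
    [[0, 0, 0.003], 0],
    [[0, 0, 0.003], 0],
  ],
)

```text
clock: 10.83
eef_pos: [578.2, 160.2, 69.5]
eef_rot: [-3.141, -0.001, 0.103]
wrist_force: [3.9, 0.6, 5.6]
finger_gap: 50.2
```

Run:
```python
from cell import manip
from h import *
im=manip.camera('wrist')
s=manip.read_state(); print(s['eef_pos'],s['clock'],s['finger_gap'],s['wrist_force'],s['moment'])
cv2.imwrite('pics/w11.png',im[:,:,::-1])
a=[cv2.imread(f'pics/w{i}.png')[130:300,240:395] for i in (6,10,11)]
cv2.imwrite('pics/cmp.png',cv2.resize(np.hstack(a),None,fx=1.7,fy=1.7*1.5))
```

```text
[578.23433578 160.23999445  69.50292176] 10.8833 49.94716944757962 [3.5382331  0.24230124 6.02825033] [ 0.14946974 -0.59193838 -0.03916969]
```

View pics/cmp.png

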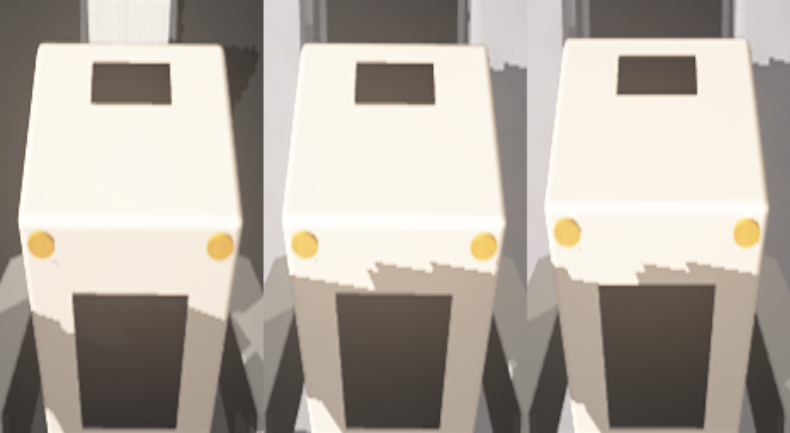

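send_rows(
  commands=[
    [[0.002, 0, 0], 0],
    [[0.004, 0, 0], 0],
    [[0.006, 0, 0.001], 0],
    [[0.008, 0, 0.002], 0],
    [[0.01, 0, 0.003], 0],
    [[0.012, 0, 0.004], 0],
    [[0.013, 0, 0.005], 0],
    [[0.013, 0, 0.005], 0],
  ],
)

```text
clock: 11.55
eef_pos: [590.9, 161.4, 63.7]
eef_rot: [3.142, 0.0, 0.103]
wrist_force: [1.5, 0.3, -1.1]
finger_gap: 49.9
```

```bash
cat > lk.py <<'E'
import sys
from cell import manip
from h import *
n=sys.argv[1]
im=manip.camera('wrist')
s=manip.read_state(); print(s['eef_pos'],s['clock'],s['finger_gap'],s['wrist_force'],s['moment'])
b=manip.camera('side')[140:220,260:370,::-1]
cv2.imwrite(f'pics/x{n}.png',np.hstack([cv2.resize(im[70:330,190:450,::-1],(400,400)),cv2.resize(b,(400,400),interpolation=2)]))
E
python3 lk.py 12
```

```text
[590.74195258 161.43670618  63.82025463] 11.6 50.116259408023474 [ 0.21116471  1.54526563 -2.10147516] [ 0.06014652  0.04976994 -0.02486646]
```

View pics/x12.png

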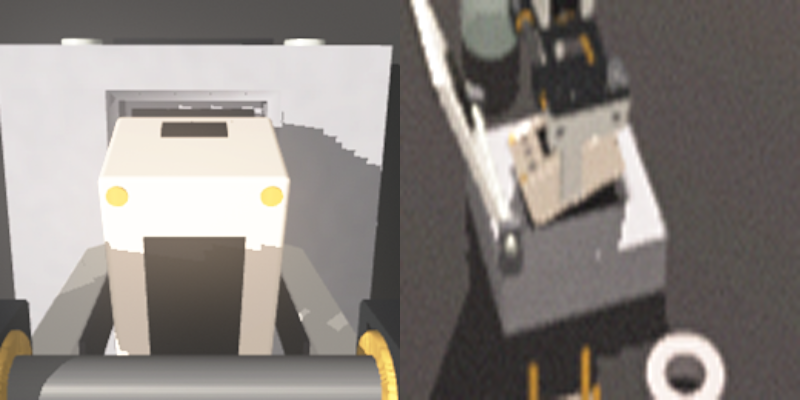

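send_rows(
  commands=[
    [[0.0015, 0, 0.001], 0],
    [[0.003, 0, 0.002], 0],
    [[0.0045, 0, 0.003], 0],
    [[0.006, 0, 0.004], 0],
    [[0.007, 0, 0.005], 0],
    [[0.008, 0, 0.006], 0],
    [[0.008, 0, 0.006], 0],
    [[0.008, 0, 0.006], 0],
  ],
)

```text
clock: 12.32
eef_pos: [598.7, 162.3, 57.9]
eef_rot: [3.142, 0.0, 0.103]
wrist_force: [-0.7, 0.4, -2.4]
finger_gap: 49.8
```

```bash
python3 lk.py 13
```

```text
[598.63453667 162.26886041  57.96288333] 12.3667 50.19853973098209 [-0.30889852 -0.03580018 -1.92682081] [ 0.01781661 -0.01391396  0.01903532]
```

View pics/x13.png

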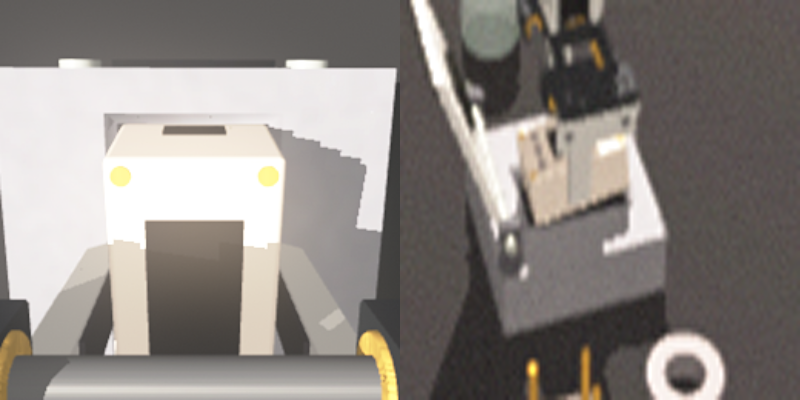

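send_rows(
  commands=[
    [[0.0005, 0, 0.0007], 0],
    [[0.001, 0, 0.0014], 0],
    [[0.0015, 0, 0.002], 0],
    [[0.002, 0, 0.0027], 0],
    [[0.0025, 0, 0.0034], 0],
    [[0.0025, 0, 0.004], 0],
    [[0.0025, 0, 0.004], 0],
    [[0.0025, 0, 0.004], 0],
  ],
)

```text
clock: 13.08
eef_pos: [601.5, 162.6, 54.5]
eef_rot: [-3.142, -0.001, 0.103]
wrist_force: [-0.7, -0.3, 4.8]
finger_gap: 49.7
```

```bash
python3 lk.py 14
```

```text
[601.5202248  162.58027866  54.51204484] 13.1333 49.82823431856076 [-1.10955464 -0.40498432  4.79217607] [0.00132523 0.06189784 0.01755633]
```

View pics/x14.png

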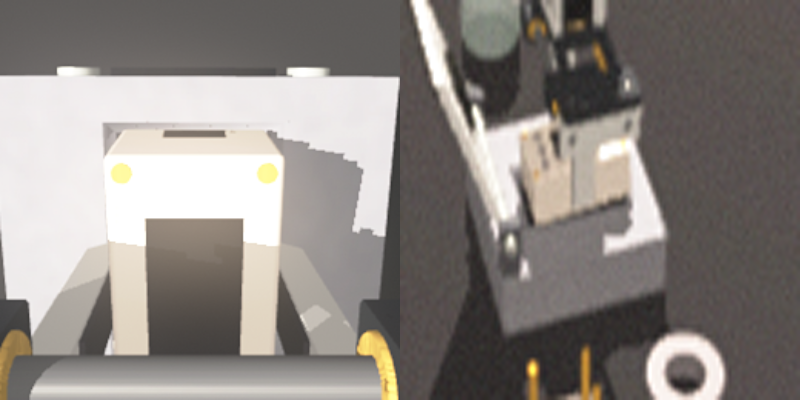

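Run:
```python
from cell import manip
from h import *
m=manip.camera_model('wrist'); T=np.array(m['mount'])
P=np.array([(45,25,21),(45,25,-21)],float)
for gx,gz in [(0,8),(0,5)]:
  for th in [.25,.2,.15,.1,.05,0]:
    A=np.diag([1,-1,-1])@R([0,-th,0]); pc=A@np.array([-gx,0,-gz])+[0,0,-18.8]
    q=((P@A.T+pc)-T[:3,3])@T[:3,:3]; u=q@m['K'].T; print(gx,gz,th,(u[:,:2]/u[:,2:]).round(1).tolist())
im=manip.camera('wrist'); cv2.imwrite('pics/w15.png',cv2.resize(im[130:230,235:400,::-1],None,fx=4.8,fy=4.8,interpolation=2))
```

```text
0 8 0.25 [[254.4, 185.9], [267.2, 150.1]]
0 8 0.2 [[255.2, 182.2], [268.0, 151.4]]
0 8 0.15 [[255.9, 178.8], [268.7, 152.9]]
0 8 0.1 [[256.7, 175.7], [269.3, 154.6]]
0 8 0.05 [[257.5, 172.9], [270.0, 156.4]]
0 8 0 [[258.2, 170.5], [270.6, 158.5]]
0 5 0.25 [[253.2, 189.2], [266.5, 152.2]]
0 5 0.2 [[254.0, 185.0], [267.2, 153.2]]
0 5 0.15 [[254.7, 181.2], [267.9, 154.4]]
0 5 0.1 [[255.5, 177.7], [268.6, 155.8]]
0 5 0.05 [[256.3, 174.4], [269.2, 157.4]]
0 5 0 [[257.1, 171.6], [269.9, 159.2]]
```

View pics/w15.png

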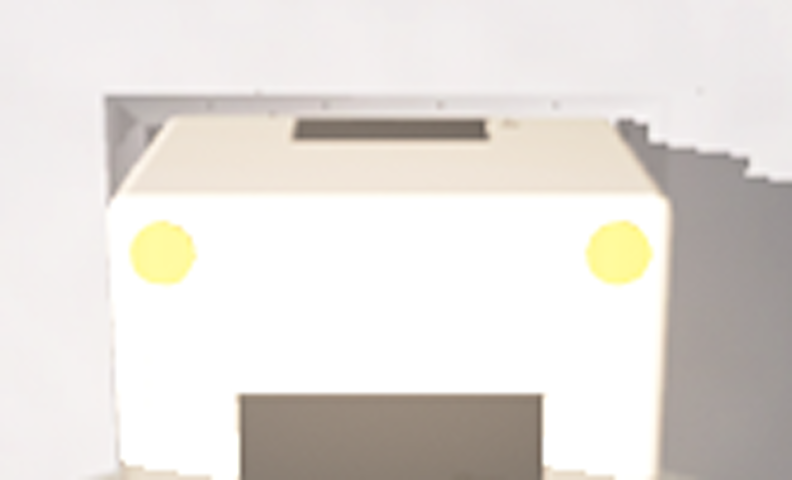

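send_rows(
  commands=[
    [[-0.0005, 0, 0], 0],
    [[-0.001, 0, 0], 0],
    [[-0.0015, 0, 0], 0],
    [[-0.002, 0, 0], 0],
    [[-0.0025, 0, 0], 0],
    [[-0.0025, 0, 0], 0],
    [[-0.0025, 0, 0], 0],
    [[-0.0025, 0, 0], 0],
  ],
)

```text
clock: 13.9
eef_pos: [598.1, 162.2, 53.5]
eef_rot: [3.141, 0.002, 0.103]
wrist_force: [-0.2, -0.3, -0.1]
finger_gap: 50.0
```

Run:
```python
from cell import manip
from h import *
s=manip.read_state(); print(s['eef_pos'],s['clock'],s['finger_gap'],s['wrist_force'],s['moment'])
im=manip.camera('wrist'); cv2.imwrite('pics/w16.png',cv2.resize(im[130:230,235:400,::-1],None,fx=4.8,fy=4.8,interpolation=2))
```

```text
[598.12790701 162.22541581  53.48459129] 13.9 49.99666926311827 [-0.19879664 -0.27931345 -0.10170166] [0.00242418 0.14837426 0.00979718]
```

View pics/w16.png

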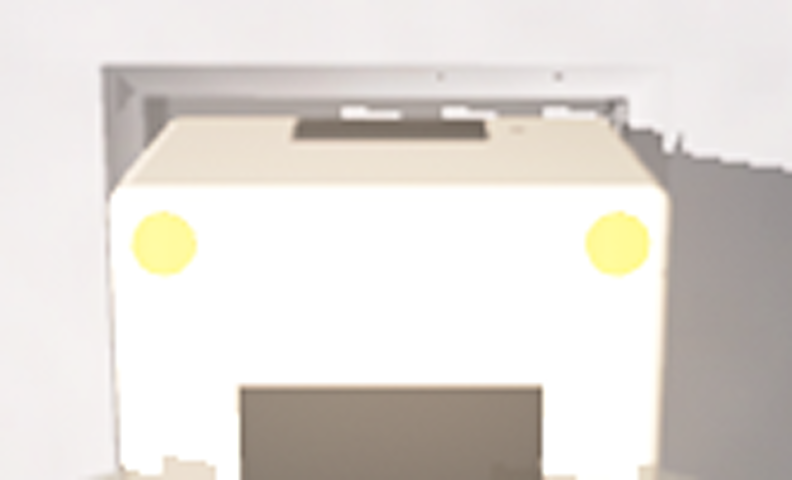

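send_rows(
  commands=[
    [[0, 0, 0], 0],
    [[0, 0, 0], 0],
    [[0, 0, 0], 0],
    [[0, 0, 0], 0],
    [[0, 0, 0], 0],
    [[0, 0, 0], 0],
    [[0, 0, 0], 0],
    [[0, 0, 0], 0],
  ],
  hand=-1,
)

```text
clock: 14.62
eef_pos: [598.7, 162.3, 54.1]
eef_rot: [-3.142, 0.0, 0.103]
wrist_force: [0.5, -0.3, -0.5]
finger_gap: 93.6
```

send_rows(
  commands=[
    [[0, 0, -0.01], 0],
    [[0, 0, -0.025], 0],
    [[0, 0, -0.05], 0],
    [[0, 0, -0.08], 0],
    [[0, 0, -0.11], 0],
    [[0, 0, -0.14], 0],
    [[0, 0, -0.165], 0],
    [[0, 0, -0.18], 0],
  ],
)

```text
clock: 15.28
eef_pos: [599.1, 162.4, 238.4]
eef_rot: [-3.141, -0.004, 0.103]
wrist_force: [0.3, 0.4, -0.0]
finger_gap: 93.8
```

Run:
```python
from cell import manip
from h import *
import pickle
for i in range(3): manip.camera('side')
s=manip.read_state(); print(s['eef_pos'],s['eef_rot'],s['clock'],s['finger_gap'],s['wrist_force'])
pickle.dump(s,open('w17.pkl','wb'))
im=manip.camera('wrist'); cv2.imwrite('pics/w17.png',im[:,:,::-1])
im=manip.camera('side'); cv2.imwrite('pics/s17.png',cv2.resize(im[100:220,240:380,::-1],None,fx=5,fy=5,interpolation=2))
```

```text
[598.8815627  162.34123478 235.34678058] [-3.14133196e+00 -2.30716039e-03  1.02825399e-01] 15.4333 93.69193253914662 [ 0.14304905 -0.21180811 -0.81591184]
```

View pics/w17.png

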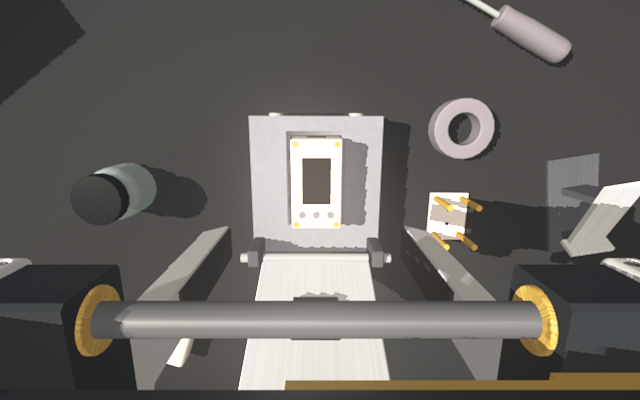

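View pics/s17.png

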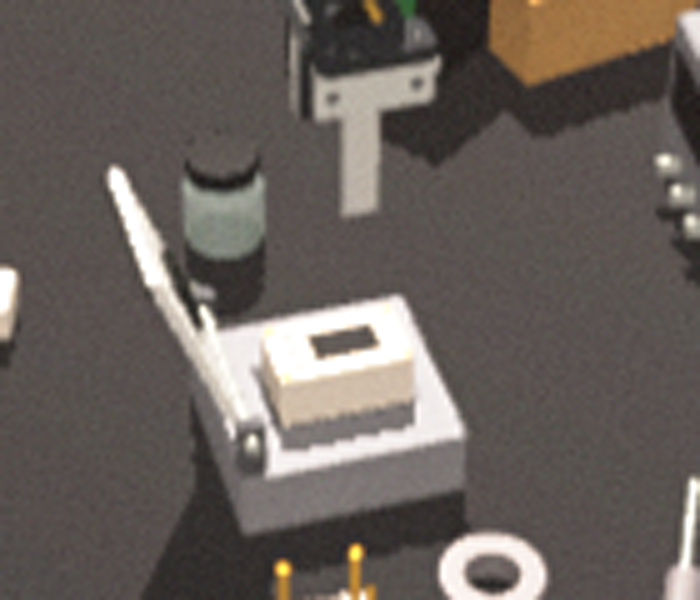

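Run:
```python
import cv2
im=cv2.imread('pics/w17.png')
cv2.imwrite('pics/w17c.png',cv2.resize(im[105:275,235:400],None,fx=3.5,fy=3.5,interpolation=2))
```

```text
(no output)
```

View pics/w17c.png

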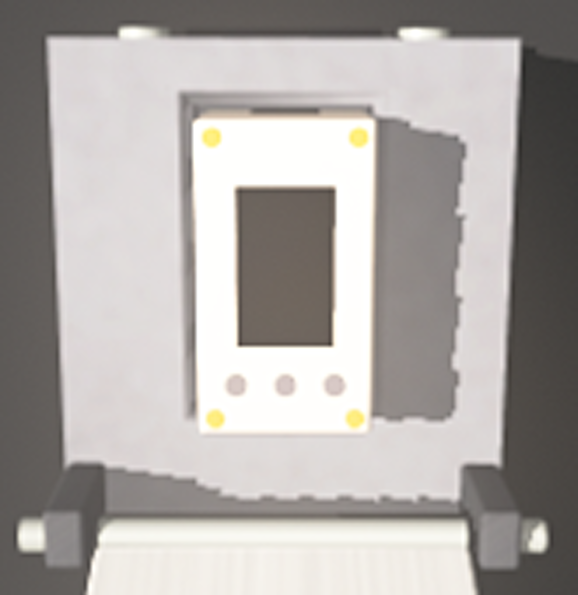

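Run:
```python
from cell import manip
from h import *
import pickle
s=pickle.load(open('w17.pkl','rb')); c=cam(manip.camera_model('wrist'),s)
f=lambda p:((p[0]+.5)/3.5-.5+235,(p[1]+.5)/3.5-.5+105)
y=.103;u=np.array([np.cos(y),np.sin(y)]);v=np.array([-u[1],u[0]])
def rel(p,z): q=plane(c,f(p),z)[:2]-[600.5,162.7]; return (q@u).round(1),(q@v).round(1)
print('meter top',[rel(p,86) for p in [(192,118),(377,120),(371,433),(199,433)]])
print('end bottom edge',rel((200,110),44),'screen',[rel(p,86) for p in [(237,187),(336,187),(332,346),(238,346)]])
print('block far',[rel(p,50) for p in [(47,38),(522,38)]],'chamfer',[rel(p,50) for p in [(180,92),(385,95)]])
print('posts top near/far', [rel(p,94) for p in [(75,467),(105,467),(463,467),(500,467)]])
print('hinge rod ends z84',[rel(p,84) for p in [(18,535),(548,537)]])
uv=np.array([f(p) for p in [(192,118),(377,120),(371,433),(199,433)]])
P=np.array([(45,25,21),(45,-25,21),(-45,-25,21),(-45,25,21)],float)
ok,r,t=cv2.solvePnP(P,uv,c[0],None);Rm=c[2]@cv2.Rodrigues(r)[0];p=c[2]@t.ravel()+c[1]
print(p,Ro.from_matrix(Rm).as_euler('ZYX'))
```

```text
meter top [(np.float64(45.6), np.float64(24.6)), (np.float64(45.0), np.float64(-25.3)), (np.float64(-43.8), np.float64(-25.2)), (np.float64(-43.7), np.float64(24.2))]
end bottom edge (np.float64(45.4), np.float64(25.2)) screen [(np.float64(27.0), np.float64(12.6)), (np.float64(26.9), np.float64(-14.4)), (np.float64(-17.9), np.float64(-13.7)), (np.float64(-17.9), np.float64(12.8))]
block far [(np.float64(66.6), np.float64(69.6)), (np.float64(66.5), np.float64(-70.5))] chamfer [(np.float64(51.0), np.float64(30.7)), (np.float64(50.1), np.float64(-30.4))]
posts top near/far [(np.float64(-51.1), np.float64(58.8)), (np.float64(-51.1), np.float64(50.4)), (np.float64(-51.2), np.float64(-50.7)), (np.float64(-51.2), np.float64(-61.2))]
hinge rod ends z84 [(np.float64(-76.0), np.float64(78.4)), (np.float64(-76.8), np.float64(-78.2))]
[601.38759253 162.14753305  63.23946745] [ 0.10269143 -0.02649208 -0.01148229]
```

send_rows(
  commands=[
    [[0, 0, -0.02], 0],
    [[-0.01, 0, -0.035], 0],
    [[-0.03, 0, -0.04], 0],
    [[-0.06, 0, -0.04], 0],
    [[-0.09, 0, -0.04], 0],
    [[-0.12, 0, -0.04], 0],
    [[-0.145, 0, -0.04], 0],
    [[-0.16, 0, -0.04], 0],
  ],
  hand=1,
)

```text
clock: 16.2
eef_pos: [437.1, 145.6, 273.0]
eef_rot: [3.141, 0.002, 0.103]
wrist_force: [0.3, -0.8, 0.1]
finger_gap: 44.0
```

```bash
cat > lk2.py <<'E'
import sys
from cell import manip
from h import *
n=sys.argv[1]
im=manip.camera('wrist')
s=manip.read_state(); print(s['eef_pos'],s['eef_rot'],s['clock'],s['finger_gap'],s['wrist_force'])
y=.103;u=np.array([np.cos(y),np.sin(y)]);v=np.array([-u[1],u[0]]);q=s['eef_pos'][:2]-[600.5,162.3];print('u,v',q@u,q@v)
b=manip.camera('side')[60:220,220:380,::-1]
cv2.imwrite(f'pics/x{n}.png',np.hstack([cv2.resize(im[::,120:520,::-1],(400,400)),cv2.resize(b,(400,400),interpolation=2)]))
E
python3 lk2.py 18
```

```text
[436.19364806 145.59264249 273.37386723] [3.14146020e+00 1.59814808e-03 1.03329621e-01] 16.25 39.992638049091994 [ 0.06737338 -0.04545782  0.37105511]
u,v -165.15337583022028 0.27483479853669895
```

View pics/x18.png

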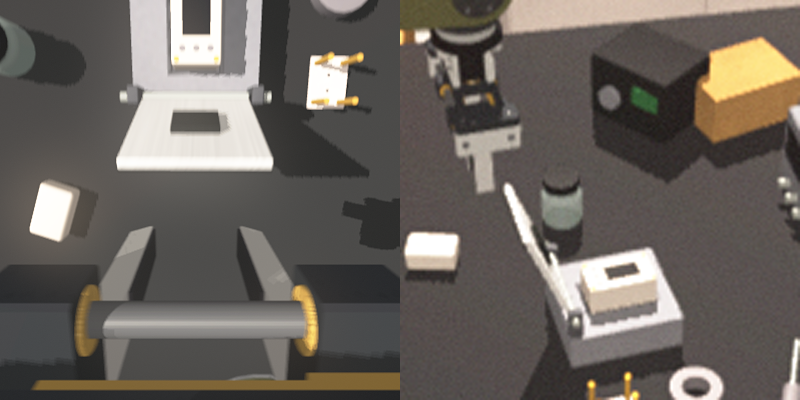

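send_rows(
  commands=[
    [[0, 0, 0.015], 0],
    [[0, 0, 0.03], 0],
    [[0, 0, 0.045], 0],
    [[0, 0, 0.06], 0],
    [[0, 0, 0.07], 0],
    [[0, 0, 0.08], 0],
    [[0, 0, 0.08], 0],
    [[0, 0, 0.08], 0],
  ],
)

```text
clock: 16.97
eef_pos: [439.7, 145.9, 193.8]
eef_rot: [3.141, 0.001, 0.103]
wrist_force: [0.2, 0.0, 0.6]
finger_gap: 0.6
```

```bash
python3 lk2.py 19
```

```text
[439.86467123 145.93687884 194.42160244] [-3.14148842e+00 -3.02848813e-04  1.02742752e-01] 17.0167 0.36952005296470514 [0.24087012 0.64399084 0.60563967]
u,v -161.4664147084074 0.2397995897826204
```

View pics/x19.png

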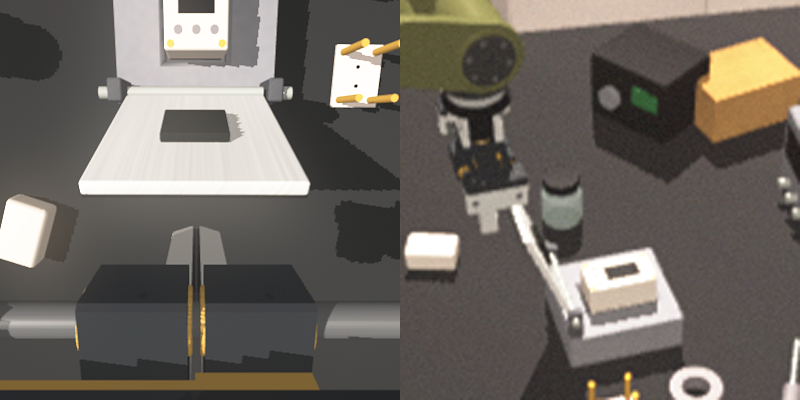

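send_rows(
  commands=[
    [[0.006, 0, 0], 0],
    [[0.012, 0, 0], 0],
    [[0.018, 0, 0], 0],
    [[0.024, 0, 0], 0],
    [[0.03, 0, 0], 0],
    [[0.035, 0, 0], 0],
    [[0.04, 0, 0], 0],
    [[0.045, 0, 0], 0],
  ],
)

```text
clock: 17.73
eef_pos: [484.8, 150.5, 194.0]
eef_rot: [3.142, 0.0, 0.103]
wrist_force: [-1.0, -0.6, 0.5]
finger_gap: 0.4
```

```bash
python3 lk2.py 20
```

```text
[485.36665934 150.5513114  193.94863132] [-3.14158722e+00 -1.98494636e-04  1.02675076e-01] 17.7833 0.3657730092490497 [-0.47460254  0.01606143  0.31275072]
u,v -115.73113196746986 0.1513542329833915
```

View pics/x20.png

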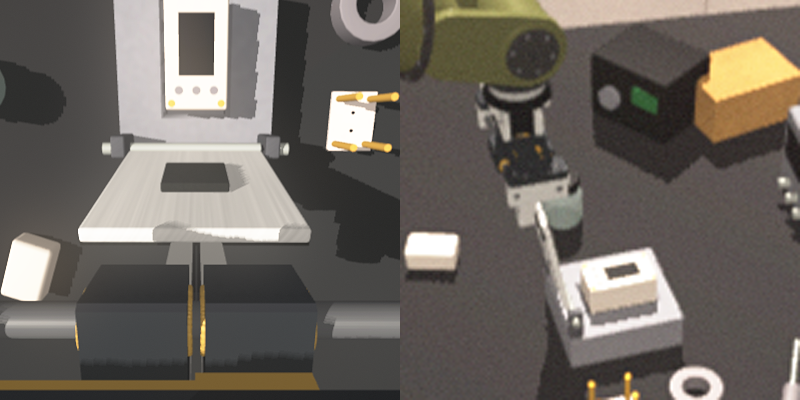

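send_rows(
  commands=[
    [[0.005, 0, 0], 0],
    [[0.01, 0, 0], 0],
    [[0.015, 0, 0], 0],
    [[0.02, 0, 0], 0],
    [[0.025, 0, 0], 0],
    [[0.03, 0, 0], 0],
    [[0.034, 0, 0], 0],
    [[0.038, 0, 0], 0],
  ],
)

```text
clock: 18.5
eef_pos: [522.5, 154.4, 193.9]
eef_rot: [-3.142, 0.0, 0.103]
wrist_force: [-0.2, -0.7, -0.3]
finger_gap: 0.7
```

```bash
python3 lk2.py 21
```

```text
[522.92683325 154.43036257 193.9085848 ] [-3.14158638e+00 -2.92435081e-05  1.02684233e-01] 18.55 0.31804831253428406 [-0.13533546 -0.2120637   0.77264994]
u,v -77.97118373921477 0.1479861200019637
```

View pics/x21.png

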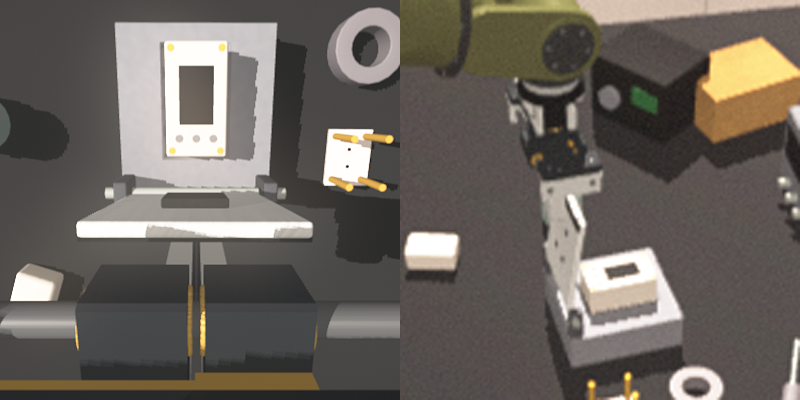

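send_rows(
  commands=[
    [[0.004, 0, 0], 0],
    [[0.008, 0, 0], 0],
    [[0.012, 0, 0], 0],
    [[0.015, 0, 0], 0],
    [[0.015, 0, 0], 0],
    [[0.005, 0, 0], 0],
    [[-0.01, 0, 0], 0],
    [[-0.03, 0, 0], 0],
  ],
)

```text
clock: 19.27
eef_pos: [492.0, 151.2, 193.7]
eef_rot: [3.142, 0.0, 0.103]
wrist_force: [0.6, -0.0, 0.7]
finger_gap: 0.9
```

```bash
python3 lk2.py 22
```

```text
[489.19040538 151.0912941  193.84944801] [3.14154648e+00 1.27658750e-03 1.03080970e-01] 19.3167 0.585322024062473 [-1.39383093 -0.12576054  0.51557982]
u,v -111.87213113742303 0.29532529538948593
```

View pics/x22.png

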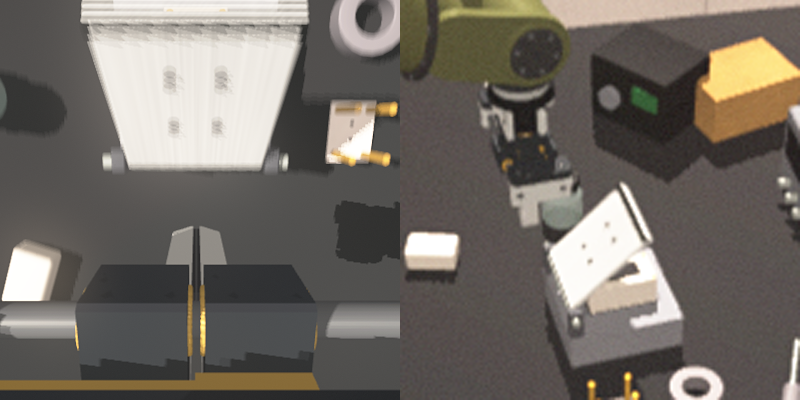

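send_rows(
  commands=[
    [[0, 0, -0.01], 0],
    [[0, 0, -0.02], 0],
    [[0, 0, -0.03], 0],
    [[0, 0, -0.03], 0],
    [[0, 0, -0.03], 0],
    [[0, 0, -0.03], 0],
    [[0, 0, -0.03], 0],
    [[0, 0, -0.03], 0],
  ],
)

```text
clock: 20.03
eef_pos: [492.1, 151.3, 223.6]
eef_rot: [3.142, 0.001, 0.103]
wrist_force: [-0.8, 0.3, -0.2]
finger_gap: 0.3
```

send_rows(
  commands=[
    [[0, 0, 0], 0],
    [[0, 0, 0], 0],
    [[0, 0, 0], 0],
    [[0, 0, 0], 0],
    [[0, 0, 0], 0],
    [[0, 0, 0], 0],
    [[0, 0, 0], 0],
    [[0, 0, 0], 0],
  ],
)

```text
clock: 20.7
eef_pos: [492.2, 151.3, 224.0]
eef_rot: [3.142, -0.0, 0.103]
wrist_force: [0.0, -0.5, 0.8]
finger_gap: 0.4
```

```bash
python3 lk2.py 23
```

```text
[492.22855899 151.27998874 224.03655484] [-3.14159016e+00  3.03564691e-05  1.02757339e-01] 20.75 0.6682085802300192 [ 0.39374117 -0.09144557 -0.41021947]
u,v -108.83067797196601 0.17064309142352133
```

View pics/x23.png

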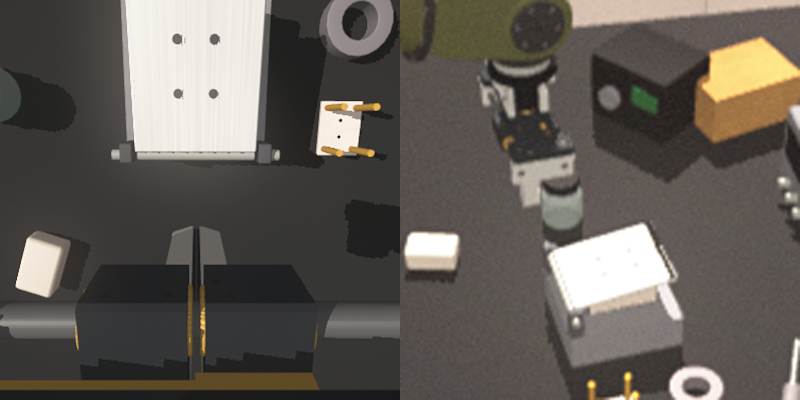

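send_rows(
  commands=[
    [[0.015, 0, 0], 0],
    [[0.04, 0, 0], 0],
    [[0.07, 0, 0], 0],
    [[0.1, 0, 0], 0],
    [[0.13, 0, 0], 0],
    [[0.15, 0, 0], 0],
    [[0.16, 0, 0], 0],
    [[0.163, 0, 0], 0],
  ],
)

```text
clock: 21.47
eef_pos: [655.4, 167.9, 222.9]
eef_rot: [3.141, 0.001, 0.102]
wrist_force: [-0.5, 0.0, -0.7]
finger_gap: 0.7
```

send_rows(
  commands=[
    [[0, 0, 0.015], 0],
    [[0, 0, 0.03], 0],
    [[0, 0, 0.045], 0],
    [[0, 0, 0.06], 0],
    [[0, 0, 0.075], 0],
    [[0, 0, 0.085], 0],
    [[0, 0, 0.09], 0],
    [[0, 0, 0.09], 0],
  ],
)

```text
clock: 22.13
eef_pos: [653.9, 168.0, 133.2]
eef_rot: [3.141, 0.001, 0.103]
wrist_force: [-1.1, 0.8, -0.9]
finger_gap: 0.8
```

```bash
python3 lk2.py 24
```

```text
[654.27117468 168.06617356 134.27706168] [3.14157993e+00 4.42678417e-05 1.02877804e-01] 22.1833 0.3626060983955781 [-0.00916175  0.88143539  0.42407074]
u,v 54.07906385677893 0.20697060440389928
```

View pics/x24.png

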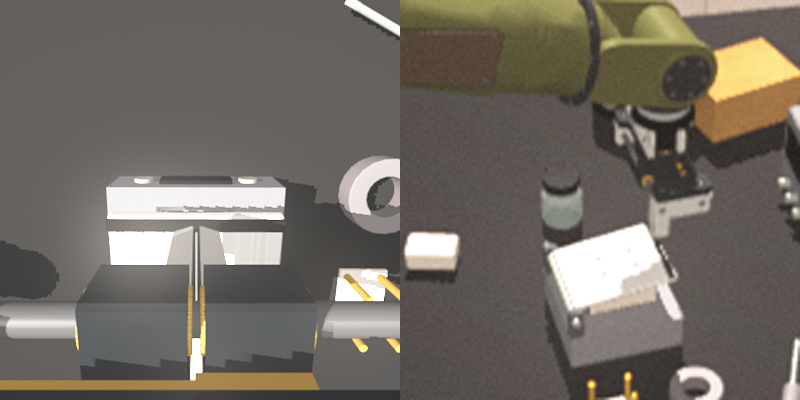

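send_rows(
  commands=[
    [[-0.004, 0, 0.005], 0],
    [[-0.004, 0, 0.01], 0],
    [[-0.004, 0, 0.015], 0],
    [[-0.004, 0, 0.018], 0],
    [[-0.004, 0, 0.021], 0],
    [[-0.004, 0, 0.023], 0],
    [[-0.004, 0, 0.025], 0],
    [[-0.004, 0, 0.026], 0],
  ],
)

```text
clock: 22.9
eef_pos: [650.7, 167.6, 108.6]
eef_rot: [-3.142, -0.001, 0.103]
wrist_force: [-2.0, -1.6, 7.4]
finger_gap: 0.4
```

send_rows(
  commands=[
    [[0, 0, 0.001], 0],
    [[0, 0, 0.002], 0],
    [[0, 0, 0.003], 0],
    [[0, 0, 0.004], 0],
    [[0, 0, 0.005], 0],
    [[0, 0, 0.006], 0],
    [[0, 0, 0.006], 0],
    [[0, 0, 0.006], 0],
  ],
)

```text
clock: 23.57
eef_pos: [651.4, 167.7, 103.4]
eef_rot: [-3.141, -0.003, 0.103]
wrist_force: [1.9, -0.5, 6.4]
finger_gap: 0.7
```

```bash
python3 lk2.py 25
```

```text
[651.39334572 167.73956895 103.40570463] [-3.14139152 -0.00328287  0.10273547] 23.6167 0.6737254789786405 [1.69985162 0.54734662 6.48203795]
u,v 51.18290602151874 0.177989487010009
```

View pics/x25.png

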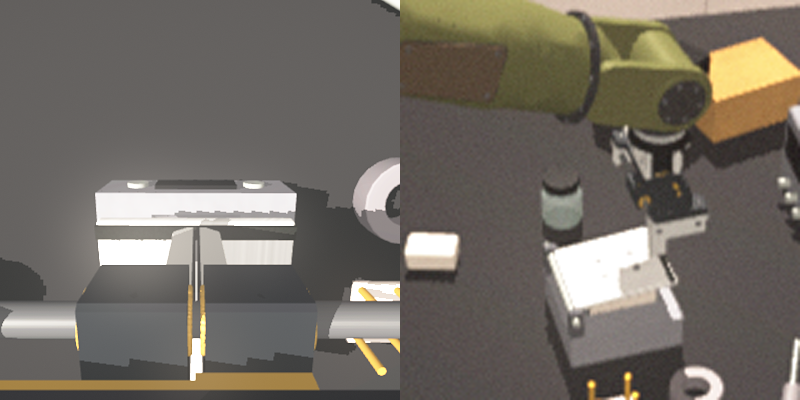

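send_rows(
  commands=[
    [[0, 0, 0.001], 0],
    [[0, 0, 0.002], 0],
    [[0, 0, 0.003], 0],
    [[0, 0, 0.004], 0],
    [[0, 0, 0.005], 0],
    [[0, 0, 0.006], 0],
    [[0, 0, 0.006], 0],
    [[0, 0, 0.006], 0],
  ],
)

```text
clock: 24.33
eef_pos: [651.9, 167.8, 97.8]
eef_rot: [-3.141, -0.005, 0.103]
wrist_force: [5.3, 1.8, 6.8]
finger_gap: 0.7
```

```bash
python3 lk2.py 26
```

```text
[651.94054048 167.77111338  97.74074691] [-3.1412705  -0.00485483  0.10267253] 24.3833 0.8843752186310316 [5.79089807 0.23956989 6.97978905]
u,v 51.73044408553145 0.15310527735960466
```

send_rows(
  commands=[
    [[0, 0, 0.001], 0],
    [[0, 0, 0.002], 0],
    [[0, 0, 0.003], 0],
    [[0, 0, 0.004], 0],
    [[0, 0, 0.005], 0],
    [[0, 0, 0.005], 0],
    [[0, 0, 0.005], 0],
    [[0, 0, 0.005], 0],
  ],
)

```text
clock: 25.1
eef_pos: [652.2, 167.8, 93.0]
eef_rot: [-3.141, -0.006, 0.103]
wrist_force: [5.8, 0.3, 7.5]
finger_gap: 0.7
```

```bash
python3 lk2.py 27
```

```text
[652.18877504 167.78978288  93.03828778] [-3.14123878 -0.00562738  0.10266062] 25.15 0.512750308391279 [ 6.00688844 -0.18108329  8.43365678]
u,v 51.9792826110805 0.14615286300724356
```

View pics/x27.png

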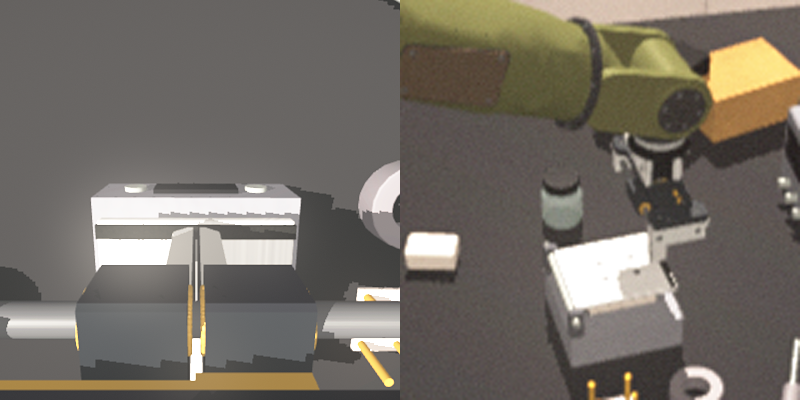

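send_rows(
  commands=[
    [[0, 0, 0.0005], 0],
    [[0, 0, 0.001], 0],
    [[0, 0, 0.0015], 0],
    [[0, 0, 0.002], 0],
    [[0, 0, 0.002], 0],
    [[0, 0, 0.002], 0],
    [[0, 0, 0.002], 0],
    [[0, 0, 0.002], 0],
  ],
)

```text
clock: 25.87
eef_pos: [652.3, 167.8, 92.2]
eef_rot: [-3.141, -0.006, 0.103]
wrist_force: [1.6, -0.4, 15.7]
finger_gap: 0.4
```

```bash
python3 lk2.py 28
```

```text
[652.33134611 167.84228904  92.21745277] [-3.14117965 -0.00639887  0.10271052] 25.9167 0.7790482384744891 [ 1.60487536 -1.53100418 16.09667027]
u,v 52.12649665786542 0.18372188308478163
```

send_rows(
  commands=[
    [[0, 0, 0.0003], 0],
    [[0, 0, 0.0006], 0],
    [[0, 0, 0.001], 0],
    [[0, 0, 0.0015], 0],
    [[0, 0, 0.0015], 0],
    [[0, 0, 0.0015], 0],
    [[0, 0, 0.0015], 0],
    [[0, 0, 0.0015], 0],
  ],
)

```text
clock: 26.63
eef_pos: [652.4, 167.9, 92.1]
eef_rot: [-3.141, -0.007, 0.103]
wrist_force: [-3.5, -1.7, 26.4]
finger_gap: 0.2
```

```bash
python3 lk2.py 29
```

```text
[652.41155573 167.86454825  92.08037263] [-3.14111929 -0.00711174  0.10272499] 26.6833 0.3933874635366976 [-4.41745456 -1.40428601 27.13970428]
u,v 52.20856982386342 0.19761613344630866
```

Hard stop found: 27 N with no further travel, and z is 92 mm, the shut level. I'm lifting off, retreating and checking.

send_rows(
  commands=[
    [[0, 0, -0.005], 0],
    [[0, 0, -0.015], 0],
    [[0, 0, -0.035], 0],
    [[0, 0, -0.06], 0],
    [[0, 0, -0.09], 0],
    [[0, 0, -0.12], 0],
    [[0, 0, -0.15], 0],
    [[0, 0, -0.17], 0],
  ],
)

```text
clock: 27.4
eef_pos: [650.6, 167.7, 261.3]
eef_rot: [-3.141, -0.003, 0.103]
wrist_force: [-0.8, 0.1, 0.2]
finger_gap: 0.4
```

send_rows(
  commands=[
    [[-0.02, 0, 0], 0],
    [[-0.05, 0, 0], 0],
    [[-0.08, 0, 0], 0],
    [[-0.11, 0, 0], 0],
    [[-0.13, 0, 0], 0],
    [[-0.14, 0, 0], 0],
    [[-0.14, 0, 0], 0],
    [[-0.14, 0, 0], 0],
  ],
)

```text
clock: 28.07
eef_pos: [511.3, 153.3, 258.2]
eef_rot: [-3.142, -0.001, 0.103]
wrist_force: [1.0, -0.3, -0.2]
finger_gap: 0.3
```

Run:
```python
from cell import manip
from h import *
for i in range(3): manip.camera('side')
s=manip.read_state(); print(s['eef_pos'],s['eef_rot'],s['clock'],s['wrist_force'])
im=manip.camera('wrist'); cv2.imwrite('pics/w30.png',im[:,:,::-1])
im=manip.camera('side'); cv2.imwrite('pics/s30f.png',im[:,:,::-1]); cv2.imwrite('pics/s30.png',cv2.resize(im[120:220,250:370,::-1],None,fx=6,fy=6,interpolation=2))
im=manip.camera('scene'); cv2.imwrite('pics/c30f.png',im[:,:,::-1]);cv2.imwrite('pics/c30.png',cv2.resize(im[170:255,320:430,::-1],None,fx=7,fy=7,interpolation=2))
for n,z in (('scene',0),('side',0)):
    c=cam(manip.camera_model(n))
    for a in (0,.12):
        pts=[]
        y=.103;u=np.array([np.cos(y),np.sin(y),0]);v=np.array([-u[1],u[0],0]);k=np.array([0,0,1])
        hg=np.array([600.5,162.3,84])-76.4*u
        for w in (55,-55): pts.append(proj(c,hg+140*(u*np.cos(a)+k*np.sin(a))+8*(k*np.cos(a)-u*np.sin(a))+w*v).round(1).tolist())
        print(n,a,pts)
```

```text
[511.77466002 153.2922361  257.33822193] [3.14156905e+00 3.47228975e-04 1.02673845e-01] 28.2167 [-0.10698472  0.6744645  -1.47638098]
scene 0 [[392.7, 221.1], [351.3, 219.9]]
scene 0.12 [[393.3, 216.0], [351.5, 214.8]]
side 0 [[319.6, 152.1], [330.1, 173.8]]
side 0.12 [[319.1, 148.3], [329.7, 170.1]]
```

View pics/w30.png

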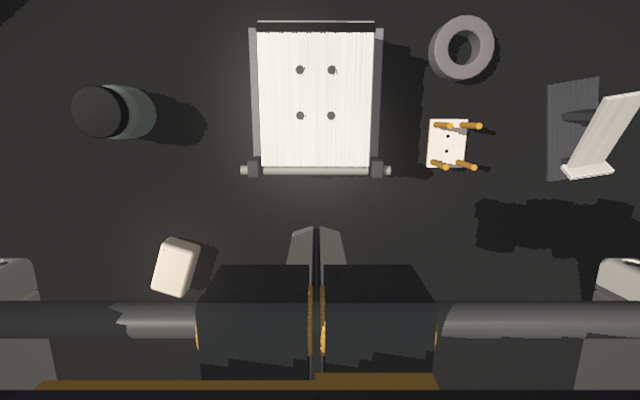

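View pics/s30.png

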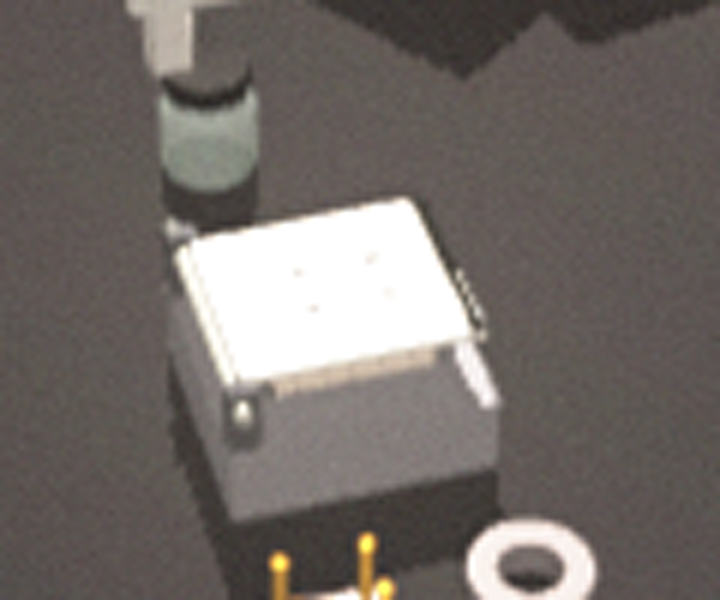

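View pics/c30.png

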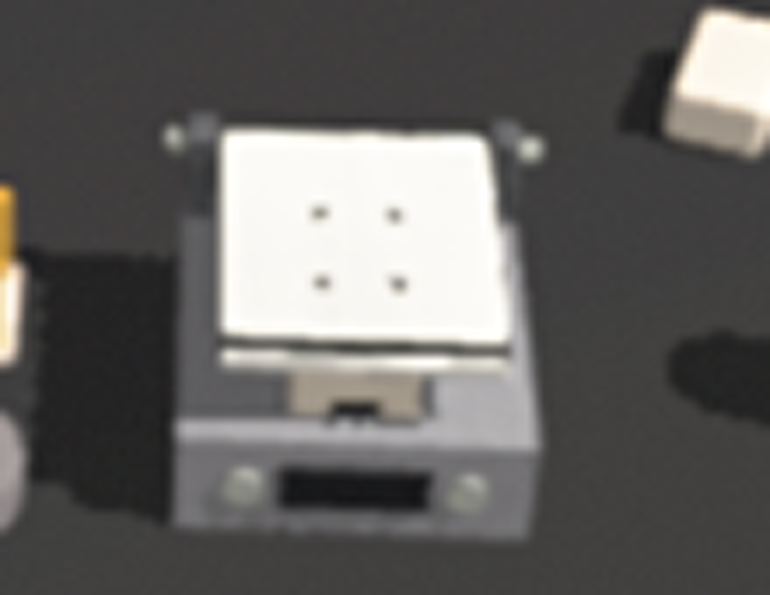

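View pics/c30f.png

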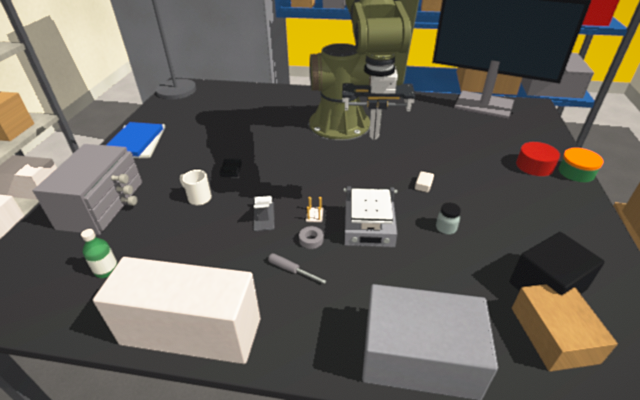

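Run:
```python
import cv2,numpy as np
for a,b in(('scene0','c30f'),('side0','s30f')):
    d=cv2.absdiff(cv2.imread(f'pics/{a}.png'),cv2.imread(f'pics/{b}.png')).max(2)
    m=cv2.morphologyEx((d>40).astype(np.uint8),cv2.MORPH_OPEN,np.ones((2,2)))
    n,l,s,c=cv2.connectedComponentsWithStats(m)
    print(a,[r[:5].tolist() for r in s[1:] if r[4]>12])
from cell import manip
from h import *
import pickle
s=manip.read_state();c=cam(manip.camera_model('wrist'),s)
y=.103;u=np.array([np.cos(y),np.sin(y),0]);k=np.array([0,0,1]);hg=np.array([600.5,162.3,84])-76.4*u
for t in(0,.05,.12): print(t,proj(c,hg+140*(u*np.cos(t)+k*np.sin(t))+8*(k*np.cos(t)-u*np.sin(t))))
```

```text
scene0 [[160, 0, 81, 28, 1223], [292, 0, 128, 95, 7038], [344, 0, 3, 7, 15], [170, 29, 23, 7, 82], [188, 36, 6, 4, 21], [180, 42, 16, 7, 58], [166, 43, 46, 18, 345], [158, 45, 7, 18, 73], [171, 62, 4, 6, 19], [310, 62, 9, 26, 137], [173, 70, 6, 16, 45], [363, 93, 6, 6, 29], [339, 99, 28, 18, 242], [370, 98, 30, 2, 60], [406, 99, 10, 13, 75], [388, 103, 8, 3, 18], [371, 110, 12, 30, 257], [346, 143, 48, 89, 3279], [251, 187, 22, 20, 227], [258, 200, 8, 4, 27]]
side0 [[0, 0, 298, 244, 27102], [111, 75, 52, 15, 575], [259, 85, 5, 8, 25], [272, 111, 26, 23, 292], [262, 134, 26, 53, 259], [282, 154, 40, 14, 292], [114, 165, 16, 31, 314], [323, 164, 6, 10, 20], [291, 169, 40, 27, 721], [278, 201, 4, 6, 16], [303, 233, 31, 26, 321], [45, 243, 91, 115, 4926], [310, 246, 30, 24, 235], [67, 249, 9, 24, 137], [142, 260, 12, 11, 49], [82, 272, 8, 8, 50], [258, 326, 14, 12, 109], [244, 329, 14, 13, 130], [131, 338, 19, 50, 309], [123, 351, 5, 5, 13], [105, 356, 17, 7, 40], [119, 365, 8, 4, 19], [109, 368, 7, 6, 35], [136, 376, 3, 8, 16], [154, 394, 5, 6, 16]]
0 [315.69872025  19.50843077]
0.05 [315.70793216  18.1037449 ]
0.12 [315.72209002  16.79280137]
```

Run:
```python
import cv2,numpy as np
a=[cv2.resize(cv2.imread(f'pics/{n}.png')[300:360,220:300],None,fx=5,fy=5) for n in('side0','s30f')]
cv2.imwrite('pics/tray.png',np.hstack(a))
```

```text
(no output)
```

View pics/tray.png

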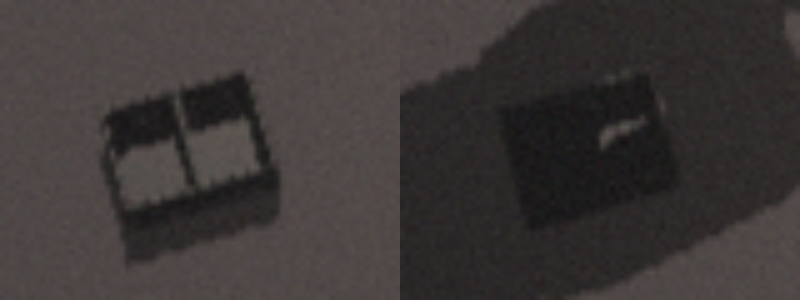

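The tray is in the same place; only the arm's shadow has moved over it. I'm handing in.

```bash
python3 -c "
from cell import manip
print(manip.sign_off(), manip.read_state()['clock'])"
```

```text
the job is handed in; nothing more can be done
the job is handed in; nothing more can be done
```

The job is done and handed in at about 28 s, with the robot clear of everything. The lid is shut and level, and by my checks the meter is fully home.

- **Meter:** I lifted it off the stand at its 34° tilt. I lowered its low end into the well on a light 4 N grip and moved the gripper forward so that the meter turned flat onto the carrier. Then I opened the fingers. Once released it lay screen up and level, within 1 mm of the well's centre.
- **Lid:** I pushed it past upright with the shut fingers and backed off, and it fell onto the meter by itself. I then pressed the free end down at about 7 N. It stopped at fingertip height 92 mm, which is the shut level, and 27 N moved it no further.
- **Last checks:** After I lifted off, the lid edge sat where a shut lid should be in all three views, with one row to spare in the wrist view, which tells shut from ajar only weakly. Before and after pictures show nothing else on the bench moved; one change near the parts tray was only the arm's shadow.
- **Disagreements:** The meter touched down about 5 mm lower than I had predicted, probably from calibration and grip-height error. Its far end also caught briefly on the well's chamfer, with about 5 N upward, until I shifted it back about 3 mm. I could not read the carrier's depth directly. That the meter is home rests on the hard stop and the level lid.

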